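Fill the gift tray with wedge cartons, head to tail

ROBOT

A 7-joint arm with a two-finger parallel gripper is mounted at the origin on the work surface. World frame = base frame: x ahead of the robot, y to its left, z up, the work surface at z = 0. Lengths are in m, angles in rad, forces in N, time in s.
With the tool pointing down it reaches from about 0.4 to 0.75 m from the base axis. Payload 19.5 kg.
Tool frame: the origin (TCP) lies between the finger pads; the fingertips stand 17 mm ahead of it and the grasp point (between the pads) lies 2 mm behind it; z points along the fingers, y is the direction in which the jaws open and shut (so a half turn about z gives the same grasp; the last joint's range is limited). The gripper opens to 85 mm and grips with 20 to 120 N. Pads are 22 mm wide; open, the fingers measure 114 mm over their backs; the gripper's body (76 mm by 85 mm) begins 54 mm behind the grasp point. The pads swing forward as they close: fully open they stand 13 mm farther back than shut.
Start: joints at [1.166, 0.707, -0.028, 1.485, 0.022, 0.951, -0.075], TCP at [0.204, -0.538, 0.226] pointing down, gripper open.
Joint ranges: [-2.71, 2.71], [-0.32, 2.16], [-1.57, 1.52], [0, 2.45], [-1.46, 4.6], [0, 2.02], [-2.83, 2.83]. Speed limits (rad/s): [1.89, 1.89, 2.57, 2.57, 3.01, 3.01, 3.01].

INTERFACE

Orientations are given as a unit quaternion [x, y, z, w].
In Python, from rig import env gives the robot as it stands.
- The arm moves only by the shell command python3 -m inch 'ROWS' [OPENING] [FORCE]. ROWS is a JSON object of lists of equal length, an entry for each row: "delta_pos": the shift along the tool's x, y, z normalised to -1 to 1, where 1 is 300 mm, a list of three; "delta_rot": the turn, a rotation vector about the tool's x, y, z normalised to -1 to 1, where 1 is 180 degrees, a list of three. In form: {"delta_pos": [[dx, dy, dz], ...], "delta_rot": [[ax, ay, az], ...]}. A call has 1 to 12 rows; each row is the pose to reach, as a shift and turn from the pose commanded when the call began, along the tool's axes at that moment, turning the shorter way round; what a row does not reach only later rows make up. A row lasts 1/12 s, in which the tool goes at most 41.7 mm and 7.16 degrees, less where a joint would pass 70% of its speed; a pose out of reach is approached as far as the arm can. A call with a number of a shift or a turn outside -1 to 1 is refused whole. A call with a gripper value outside its range is refused whole. OPENING is the gripper's target within -1 to 1 (shut at 1, half-way at 0, fully open at -1), set as the call begins (- or left out, the last holds). The fingers move at their own pace and stop on an object; FORCE is the grip in N (left out, the last holds). Time passes only in rows, so rows that repeat a pose let the fingers close. It gives the time, the measured TCP pose, the force and the opening at its end, in the units of the state.
- env.read_state(): the state, without advancing time (a new reading comes with each control period).
- env.camera(name): name is "side" or "top"; returns a dict with "image" (480x640x3 uint8, red, green, blue), "camera_matrix" (3x3 intrinsics, pixels), "distortion" ([k1, k2, p1, p2, k3] as OpenCV has them; the pictures are not rectified), "camera_from_world" (4x4, takes a point from world to camera coordinates). Camera axes: x right, y down, z forward; pixel columns grow to the right and rows downward; lengths in m; the calibration is good to about 2 mm. A picture is of the moment at which its call begins. There is no depth.
- env.sign_off(): hands the job in, once; it reports no verdict.
The state is a dict: "t": time; "joint_positions": joint angles; "qd": joint speeds; "joint_efforts": joint torques, N m; "position": TCP position; "tool_rot": TCP orientation; "wrist_force": force on the tool from outside, world axes, zero at the start; "ft_torque": the same for the moment, N m; "width": finger opening in m.
Only numpy, scipy, OpenCV 4.12 (cv2) and the standard library are available. Lean on these libraries where they do the work, as an engineer would, in place of code of your own. Each camera call takes 0.05 s, during which the arm holds its last target. There are 200 camera calls.

TASK

Take the carton that stands in the white holder, lay it down on the green mat with its label up and let go of it there; then fill the empty half of the open-fronted gift tray with this carton and the loose one lying on the counter, so that all four lie flat, labels up, alternately head to tail like the two already in it, pushed fully home with nothing standing out past the open front. Either carton may go in first, and the loose one may go in before the standing one is laid down. Do not knock over the bottles, jars or tin.

Things in the scene. Friction and masses are not known exactly. Their poses are not given: they have to be found in the camera images.
- tray: Brown card gift tray, fixed; its front wall is folded down flat. Inside 122 deep (x), 196 wide (y); floor 4 thick; back and side walls 30 high, 6 thick. Origin: under the centre of the inside, on the counter. x points to the back wall (inner face at x = 61). The front, x = -61, is open. The flap (4 thick, level with the floor) lies in front, x = -61 to -121. The half y < 0 is empty
- tray_space (a point): Centre of the empty half of the tray, on its floor (tray x = 0, y = -49); axes as the tray. Seated, the carton on its +y side has its broad end at the back and its straight side to +y; the other, along the -y wall, has its narrow end at the back and its straight side to -y. A pair is 96 wide; the tray has 4 to spare over all four. Pushed in from the front, the tapers draw them snug
- mat: Dark green mat 200 (x) by 150 (y), 3 thick, fixed on the counter. Origin: under its centre, on the counter
- holder: White plastic holder, fixed, 63 (x) by 78 (y), 45 high, with a pocket 51 by 66 whose floor is 5 above the counter. Origin: under its centre, on the counter. The standing carton's label faces its +x side, away from the robot
- pack1_centre (a point): Carton lying loose, label up, on the counter before the tray. Ramp-shaped in plan: 120 long, 45 high, 60 wide at one end, 36 at the other; one side straight, the other sloping. Cream, violet label and gold band on one large face only; about 0.25 kg. Point: half-way along, half-way up, 24 from the straight side. x: to the narrow end; z: out of the label. Sides at y = -24 (straight) and y = 24 - 0.2 x
- pack2_centre (a point): Carton of the same shape, look, size, point and axes as the loose one. At the start it stands loosely on its broad end in the white holder, narrow end up (its x up), 80 of its length above the holder's rim, label facing away from the robot. Held far from its middle it can swing between the fingers
- packed1_centre (a point): Carton of the same shape, point and axes, already in the tray along the +y wall, broad end at the back; loose
- packed2_centre (a point): Carton of the same shape, point and axes, already in the tray next to the middle, narrow end at the back, its straight side at y = 0 of the tray; loose. The last carton may need 10 to 20 N to go home between its neighbours
- bottle1: Bystander: tan cone-shaped sauce bottle with a gold cap, 198 tall, 58 across at the foot. Origin: centre of its foot
- bottle2: Bystander: dark red cone-shaped sauce bottle with a gold cap, 198 tall, 58 across at the foot. Origin: centre of its foot
- bottle3: Bystander: tan cone-shaped sauce bottle with a gold cap, 198 tall, 58 across at the foot. Origin: centre of its foot
- jar1: Bystander: small jar with a black lid, 85 tall, 64 across. Origin: centre of its foot
- jar2: Bystander: small jar with a black lid, 85 tall, 64 across. Origin: centre of its foot
- tin: Bystander: violet tin, 60 tall, 68 across. Origin: centre of its foot
Things that resemble listed ones, but are neither listed nor needed, are in the scene too. What is shaped like the part that bears pack1_centre but turquoise is not meant.

How it is judged:
On the way:
1. the carton from the holder lies label up on the green mat, let go (x of pack2_centre in the frame of mat between -0.1 and 0.1 m and y of pack2_centre in the frame of mat between -0.075 and 0.075 m and height (world z) of pack2_centre below 0.032 m and angle between pack2_centre's own z axis and vertical below 0.1 rad and contact force between the fingers and pack2 below 0.1 N), for 0.2 s.
At the end, for the whole second after the job is handed in: All four cartons lie flat (within 0.08 rad), label up, on the tray's floor; each one's centre is within 5 mm of the tray's mid-depth, so no end stands more than 4 mm out of the open front; the two new ones fill the empty half, the two old ones are still in theirs; all are released and at rest (x of pack1_centre in the frame of tray between -0.005 and 0.005 m and y of pack1_centre in the frame of tray between -0.085 and -0.012 m and z of each of pack1_centre, pack2_centre, packed1_centre, packed2_centre in the frame of tray below 0.031 m and angle between each of pack1_centre, pack2_centre, packed1_centre, packed2_centre's own z axis and vertical below 0.08 rad and x of pack2_centre in the frame of tray between -0.005 and 0.005 m and y of pack2_centre in the frame of tray between -0.085 and -0.012 m and x of packed1_centre in the frame of tray between -0.005 and 0.005 m and y of packed1_centre in the frame of tray between 0.06 and 0.085 m and x of packed2_centre in the frame of tray between -0.005 and 0.005 m and y of packed2_centre in the frame of tray between 0.012 and 0.037 m and linear speed of each of pack1, pack2 below 0.01 m/s); the robot touches nothing.
It fails at once if a bottle, jar or tin on the counter is knocked over (angle between any of bottle1, bottle2, bottle3, jar1, jar2, tin's own z axis and vertical above 0.6 rad).
It also fails if it takes over 72 s, if anything falls off the work surface, if the arm or the gripper's body presses on something with over 40 N, if the wrist force passes 120 N, or if a joint passes its speed limit or range.

## Working session

There is one attempt and no reset: what is moved stays moved. The work goes in short steps, Python scripts to look and compute and a shell command to move; the robot and the scene stay as the last step left them, time stands still between calls to the robot, and variables do not carry over. Pictures are saved under pics/ and viewed, about 8 in all and at most 12, crops included, and the job is handed in when it is done.

```bash
ls; mkdir -p pics; python3 - <<'E'
from rig import env
import cv2,numpy as np
for n in("top","side"):
    c=env.camera(n);cv2.imwrite(f"pics/{n}0.png",c["image"][:,:,::-1]);np.savez(f"{n}0.npz",**c)
    print(n,c["camera_matrix"].tolist(),c["distortion"],c["camera_from_world"].round(3).tolist())
s=env.read_state();print({k:np.round(v,3).tolist() for k,v in s.items()})
E
```

```text
pics
top [[515.3897153775358, 0.0, 323.0880913734145], [0.0, 515.3897153775358, 244.18475191005203], [0.0, 0.0, 1.0]] [-0.04889364  0.          0.          0.          0.        ] [[-0.027, -1.0, -0.005, -0.005], [-0.987, 0.027, -0.158, 0.503], [0.158, 0.001, -0.987, 1.181], [0.0, 0.0, 0.0, 1.0]]
side [[586.163119716337, 0.0, 327.8878986739868], [0.0, 586.163119716337, 239.55269588353093], [0.0, 0.0, 1.0]] [0.02233501 0.         0.         0.         0.        ] [[-0.824, -0.566, 0.001, 0.408], [-0.373, 0.542, -0.753, 0.267], [0.426, -0.621, -0.658, 1.279], [0.0, 0.0, 0.0, 1.0]]
{'t': 0.1, 'joint_positions': [1.166, 0.707, -0.028, 1.485, 0.022, 0.951, -0.075], 'qd': [-0.0, -0.001, -0.001, -0.001, 0.0, 0.001, -0.0], 'joint_efforts': [0.003, -88.431, 1.237, -23.646, 0.017, 0.005, 0.0], 'position': [0.204, -0.537, 0.226], 'tool_rot': [0.984, 0.18, -0.0, -0.0], 'wrist_force': [-0.268, -0.242, 0.448], 'ft_torque': [0.016, 0.003, -0.01], 'width': 0.086}
```

View pics/top0.png

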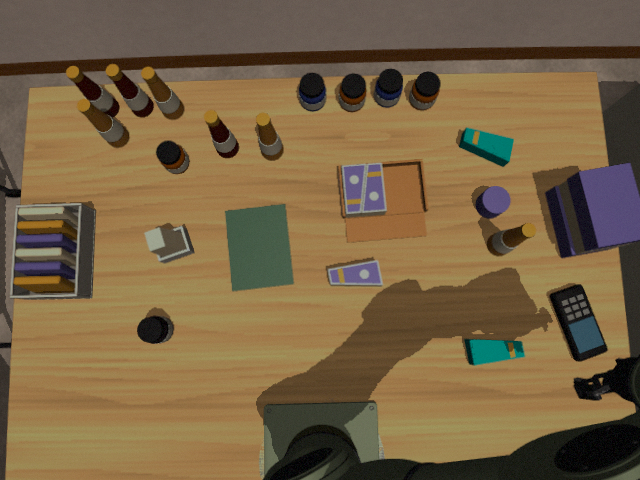

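View pics/side0.png

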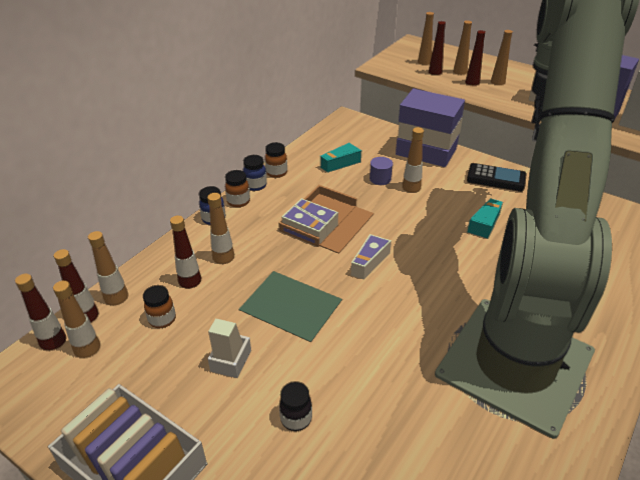

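Top view: tray at (385,200) with its empty right half, mat (260,247), white holder with the standing carton (168,243), loose violet-label carton (356,273). The turquoise boxes at (487,146) and (495,350) are lookalikes and are not meant, and neither are the contents of the box at far left. I'll confirm the loose carton and holder in one crop and extract contours.

```bash
cat > h.py <<'E'
import numpy as np,cv2
from scipy.spatial.transform import Rotation as R
def load(n): return dict(np.load(n))
def ray(c,uv):
    p=cv2.undistortPoints(np.array(uv,float).reshape(-1,1,2),c["camera_matrix"],c["distortion"])[:,0]
    T=c["camera_from_world"];d=np.c_[p,np.ones(len(p))]@T[:3,:3];o=-T[:3,:3].T@T[:3,3]
    return o,d
def onz(c,uv,z):
    o,d=ray(c,uv);return o+d*((z-o[2])/d[:,2])[:,None]
def px(c,P):
    return cv2.projectPoints(np.array(P,float).reshape(-1,1,3),cv2.Rodrigues(c["camera_from_world"][:3,:3])[0],c["camera_from_world"][:3,3],c["camera_matrix"],c["distortion"])[0][:,0]
E
python3 - <<'E'
from h import *
t=load("top0.npz");s=load("side0.npz")
hsv=cv2.cvtColor(t["image"],cv2.COLOR_RGB2HSV)
def rep(nm,m,z,roi,n=4):
    M=np.zeros_like(m);x0,y0,x1,y1=roi;M[y0:y1,x0:x1]=m[y0:y1,x0:x1]
    cs,_=cv2.findContours(M,0,2);c=max(cs,key=cv2.contourArea)
    r=cv2.minAreaRect(c);b=cv2.boxPoints(r);ap=cv2.approxPolyDP(c,3,True)[:,0]
    print(nm,cv2.contourArea(c),"\nbox",onz(t,b,z)[:,:2].round(4).tolist(),"\npoly px",ap.tolist(),onz(t,ap,z)[:,:2].round(4).tolist())
for p in [(356,273),(380,282),(330,270),(260,247),(410,190),(380,225),(175,244),(180,230),(340,272)]:print(p,hsv[p[1],p[0]])
rep("mat",cv2.inRange(hsv,(60,60,30),(95,255,140)),.003,(215,195,305,300))
vi=cv2.inRange(hsv,(115,40,60),(150,255,255))
lo=cv2.inRange(hsv,(0,0,120),(180,75,255))|vi
rep("loose label",vi,.045,(320,250,400,295))
rep("loose",lo,.045,(320,250,400,295))
rep("packed",lo,.049,(330,155,400,220))
rep("holder",cv2.inRange(hsv,(0,0,60),(180,60,255)),.045,(140,215,200,270))
tr=cv2.inRange(hsv,(5,120,60),(14,255,255))
rep("tray",tr,.004,(330,150,440,250))
a=cv2.resize(t["image"][150:300,320:440],None,fx=4,fy=4,interpolation=2)[:600]
b=cv2.resize(t["image"][215:270,140:200],(300,275),interpolation=2)
d=cv2.resize(s["image"][310:380,200:260],(300,325),interpolation=2)
cv2.imwrite("pics/crop1.png",np.hstack([a,np.vstack([b,d])])[:,:,::-1])
E
```

```text
(356, 273) [126  81 138]
(380, 282) [123  35 146]
(330, 270) [124  28 144]
(260, 247) [63 66 93]
(410, 190) [ 15 164 151]
(380, 225) [ 14 155 158]
(175, 244) [20 82 84]
(180, 230) [21 29 87]
(340, 272) [ 22 172 157]
mat 2945.0 
box [[0.5999, 0.2233], [0.6107, 0.0759], [0.4146, 0.0598], [0.404, 0.2036]] 
poly px [[283, 205], [278, 205], [283, 207], [279, 210], [267, 207], [269, 211], [264, 213], [261, 207], [253, 208], [253, 212], [249, 209], [250, 214], [254, 213], [249, 216], [251, 220], [246, 216], [247, 209], [226, 211], [227, 228], [231, 229], [228, 242], [234, 246], [230, 245], [229, 250], [235, 252], [230, 260], [231, 275], [237, 278], [234, 282], [232, 277], [233, 289], [232, 284], [237, 284], [239, 276], [243, 278], [238, 286], [246, 288], [240, 286], [243, 284], [254, 287], [257, 282], [264, 282], [260, 280], [262, 275], [253, 272], [256, 270], [274, 276], [269, 272], [274, 273], [273, 270], [260, 269], [260, 258], [263, 255], [266, 260], [259, 245], [271, 244], [274, 249], [266, 249], [272, 260], [268, 261], [271, 265], [277, 263], [271, 262], [275, 260], [271, 251], [275, 
[... 5080 characters left out ...]
.0874], [0.531, -0.1068], [0.5166, -0.0891], [0.5161, -0.1087], [0.5214, -0.0966], [0.536, -0.107], [0.5308, -0.1141], [0.5458, -0.1123], [0.533, -0.124], [0.5234, -0.1138], [0.5352, -0.1364], [0.518, -0.1308], [0.5273, -0.1532], [0.5215, -0.1823], [0.5244, -0.1678], [0.5366, -0.1757], [0.5273, -0.1532], [0.5497, -0.1542], [0.5491, -0.1763], [0.5214, -0.1872], [0.523, -0.2192], [0.5308, -0.2049], [0.5355, -0.2149], [0.5383, -0.2052], [0.5506, -0.2132], [0.5402, -0.2275], [0.5329, -0.2197], [0.5275, -0.2366], [0.5228, -0.2265], [0.5448, -0.24], [0.5296, -0.249], [0.5419, -0.2546], [0.5366, -0.2667], [0.5666, -0.2684], [0.5694, -0.2587], [0.6046, -0.2682], [0.6202, -0.2542], [0.6199, -0.2666]]
```

View pics/crop1.png

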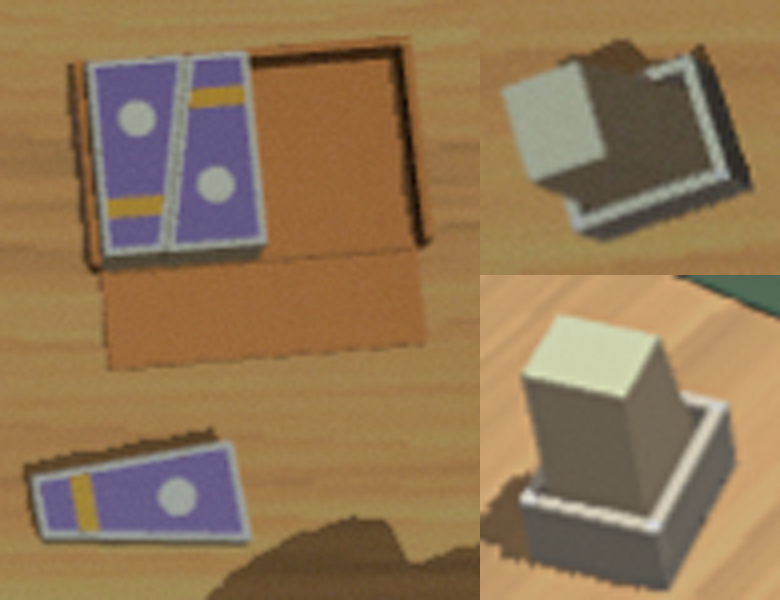

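Crop: the loose carton is violet and cream with its gold band at the left (narrow, +y) end. Its upper (far) side is perpendicular to the ends, so that side is straight. The holder's carton shows a cream top with no label on the robot side. The empty tray half is on the right, so the scene matches the description.

```bash
python3 - <<'E'
from h import *
t=load("top0.npz");s=load("side0.npz")
A=lambda p:[(x/4+320-.5,y/4+150-.5) for x,y in p]
B=lambda p:[((x-480)/5+140-.5,y/5+215-.5) for x,y in p]
D=lambda p:[((x-480)/5+200-.5,(y-275)*70/325+310-.5) for x,y in p]
def sh(n,P):print(n,P[:,:2].round(4).tolist())
sh("tray walls BR,FR,FL,BL z.03",onz(t,A([(410,40),(430,243),(95,270),(70,65)]),.030))
sh("flap FL FR",onz(t,A([(110,370),(427,342)]),.004))
sh("floor front line L R",onz(t,A([(103,272),(418,246)]),.004))
pk=onz(t,A([(87,62),(250,54),(266,240),(105,252)]),.049);sh("packed",pk)
sh("loose fb fn nn nb",onz(t,A([(232,443),(33,475),(47,538),(250,542)]),.045))
sh("holder rim xy+-",onz(t,B([(692,58),(732,175),(575,232)]),.045))
sh("pack2 top",onz(t,B([(500,90),(580,62),(605,157),(533,183)]),.125))
sh("side: holder rim",onz(s,D([(730,405),(658,525),(525,495)]),.045))
sh("side: pack2 top",onz(s,D([(557,316),(660,336),(627,396),(523,376)]),.125))
m=cv2.inRange(cv2.cvtColor(t["image"],cv2.COLOR_RGB2HSV),(40,40,30),(95,255,140))[195:300,215:305]
print(cv2.minAreaRect(cv2.findContours(m,0,2)[0][0])) 
sh("mat corners",onz(t,[(226,210),(285,204),(293,283),(232,290)],.003))
sh("feet/jars:",onz(t,[(228,150),(270,150),(500,243),(175,170),(155,335),(165,110)],.0))
E
```

```text
tray walls BR,FR,FL,BL z.03 [[0.7081, -0.267], [0.5802, -0.2716], [0.569, -0.0686], [0.6977, -0.0576]]
flap FL FR [[0.512, -0.0767], [0.524, -0.2715]]
floor front line L R [[0.5732, -0.0745], [0.5843, -0.2695]]
packed [[0.6933, -0.0673], [0.6956, -0.1659], [0.5804, -0.1701], [0.5757, -0.0741]]
loose fb fn nn nb [[0.46, -0.145], [0.4443, -0.0276], [0.4072, -0.0348], [0.4016, -0.1529]]
holder rim xy+- [[0.5547, 0.3172], [0.4977, 0.2971], [0.4725, 0.3716]]
pack2 top [[0.5263, 0.3809], [0.538, 0.3451], [0.4948, 0.3329], [0.484, 0.3649]]
side: holder rim [[0.4946, 0.3014], [0.4747, 0.3709], [0.5318, 0.3899]]
side: pack2 top [[0.5376, 0.3495], [0.4949, 0.3343], [0.4834, 0.3674], [0.5254, 0.3827]]
((43.41584777832031, 52.158416748046875), (80.7970199584961, 60.896278381347656), 84.2894058227539)
mat corners [[0.6007, 0.2197], [0.6117, 0.0733], [0.4155, 0.0569], [0.4025, 0.2046]]
feet/jars: [[0.757, 0.216], [0.7536, 0.1095], [0.4998, -0.4532], [0.7086, 0.35], [0.2993, 0.3911], [0.8706, 0.38]]
```

```bash
cat >> h.py <<'E'
def deltas(wps):
    from rig import env
    s=env.read_state();p=s["position"];r=R.from_quat(s["tool_rot"])
    for q,M in wps:
        r2=r if M is None else R.from_matrix(M)
        dr=(r.inv()*r2).as_rotvec()
        print("pos",(r.inv().apply(np.array(q)-p)/.3).round(3).tolist(),"rot",(dr/np.pi).round(4).tolist(),"mm %.0f deg %.1f"%(1e3*np.linalg.norm(np.array(q)-p),np.degrees(np.linalg.norm(dr))))
u=lambda a:np.array([np.cos(np.radians(a)),np.sin(np.radians(a)),0])
Z=np.array([0,0,1.])
def tilt(yaw,a,roll=0):
    """tool x ~ yaw; tool z down, leaning toward -x by a deg; then turned by roll deg about the (horizontal) yaw axis"""
    hx,hy=u(yaw),u(yaw+90);z=-Z*np.cos(np.radians(a))-hx*np.sin(np.radians(a));y=-hy
    M=np.c_[np.cross(y,z),y,z]
    return R.from_rotvec(np.radians(roll)*hx).as_matrix()@M
def show():
    from rig import env
    s=env.read_state();print(round(s["t"],2),"p",s["position"].round(4),"R",R.from_quat(s["tool_rot"]).as_matrix().round(3).tolist(),"q",s["joint_positions"].round(2),"F",s["wrist_force"].round(1),"w",s["width"].round(4))
E
python3 - <<'E'
from h import *
# grasp of pack2
hx,hy=u(18.3),u(108.3)
a=30
g=np.array([.5125,.351,.065])+Z*.020+hy*.002+hx*.004
M=tilt(18.3,a,-5.7)   # roll check: bisector up+.1hy
print("back axis",(-M[:,2]).round(3),"jaw.bis",M[:,1]@(Z+.1*hy))
tcp=g+.002*M[:,2]
pre=tcp-.10*M[:,2]
print(tcp,pre)
deltas([([.45,-.15,.32],None),(pre,M)])
E
```

```text
back axis [0.448 0.239 0.862] jaw.bis -0.00018580725248361352
[0.51477431 0.3536775  0.08327651] [0.55954482 0.37754346 0.16945085]
pos [1.225, -0.916, -0.313] rot [0.0, 0.0, 0.0] mm 468 deg 0.0
pos [2.191, -2.43, 0.19] rot [-0.0276, -0.1672, 0.0219] mm 983 deg 30.8
```

```bash
python3 -m inch '{"delta_pos":[[1,-0.8,-0.3],[1,-0.8,-0.3],[1,-0.8,-0.3],[1,-0.8,-0.3],[1,-0.8,-0.3],[1,-0.8,-0.3],[1,-0.8,-0.3],[1,-0.8,-0.3],[1,-0.8,-0.3],[1,-0.8,-0.3]],"delta_rot":[[0,0,0],[0,0,0],[0,0,0],[0,0,0],[0,0,0],[0,0,0],[0,0,0],[0,0,0],[0,0,0],[0,0,0]]}' -1 60
python3 - <<'E'
from h import *
show()
M=tilt(18.3,30,-5.7)
deltas([([.5,.1,.32],None),([.545,.373,.26],M)])
E
```

```text
t: 0.93
position: [0.4014, -0.2025, 0.3171]
tool_rot: [0.983, 0.183, 0.001, -0.0]
wrist_force: [0.8, 0.2, -0.2]
width: 0.0855Traceback (most recent call last):
  File "<stdin>", line 2, in <module>
  File "h.py", line 28, in show
    s=env.read_state();print(round(s["t"],2),"p",s["position"].round(4),"R",R.from_quat(s["tool_rot"]).as_matrix().round(3).tolist(),"q",s["joint_positions"].round(2),"F",s["wrist_force"].round(1),"w",s["width"].round(4))
                                                                                                                                                                                                         ^^^^^^^^^^^^^^^^
AttributeError: 'float' object has no attribute 'round'
```

```bash
sed -i 's/s\["width"\].round(4)/round(s["width"],4)/' h.py; python3 - <<'E'
from h import *
show()
M=tilt(18.3,30,-5.7)
deltas([([.5,.08,.32],None),([.545,.373,.26],M)])
E
```

```text
0.93 p [ 0.4014 -0.2025  0.3171] R [[0.933, 0.359, 0.001], [0.359, -0.933, 0.001], [0.002, -0.001, -1.0]] q [ 0.4   0.41 -0.01  1.75  0.    0.99 -0.81] F [ 0.8  0.2 -0.2] w 0.0855
pos [0.645, -0.761, -0.008] rot [0.0, 0.0, 0.0] mm 299 deg 0.0
pos [1.135, -1.619, 0.193] rot [-0.0272, -0.1678, 0.0231] mm 596 deg 30.9
```

```bash
python3 -m inch '{"delta_pos":[[0.75,-0.98,0],[0.75,-0.98,0],[0.75,-0.98,0],[0.75,-0.98,0],[0.75,-0.98,0],[0.75,-0.98,0],[0.75,-0.98,0],[0.75,-0.98,0],[0.75,-0.98,0],[0.75,-0.98,0]],"delta_rot":[[-0.01,-0.08,0.01],[-0.01,-0.08,0.01],[-0.01,-0.08,0.01],[-0.01,-0.08,0.01],[-0.01,-0.08,0.01],[-0.01,-0.08,0.01],[-0.01,-0.08,0.01],[-0.01,-0.08,0.01],[-0.01,-0.08,0.01],[-0.01,-0.08,0.01]]}'
python3 - <<'E'
from h import *
show()
M=tilt(18.3,30,-5.7)
deltas([([.5595,.3775,.22],M),([.5595,.3775,.17],M)])
E
```

```text
t: 1.77
position: [0.5054, 0.1519, 0.3157]
tool_rot: [0.978, 0.165, -0.121, 0.038]
wrist_force: [-0.7, -0.7, 0.2]
width: 0.0857
1.77 p [0.5054 0.1519 0.3157] R [[0.916, 0.332, -0.224], [0.314, -0.943, -0.113], [-0.249, 0.034, -0.968]] q [-0.37  0.69  0.01  1.22  0.02  1.49 -1.6 ] F [-0.7 -0.7  0.2] w 0.0857
pos [0.481, -0.66, 0.183] rot [-0.0172, -0.087, 0.0135] mm 251 deg 16.1
pos [0.522, -0.665, 0.345] rot [-0.0172, -0.087, 0.0135] mm 274 deg 16.1
```

```bash
python3 -m inch '{"delta_pos":[[0.48,-0.66,0.18],[0.48,-0.66,0.18],[0.48,-0.66,0.18],[0.48,-0.66,0.18],[0.48,-0.66,0.18],[0.48,-0.66,0.18],[0.52,-0.665,0.345],[0.52,-0.665,0.345],[0.52,-0.665,0.345],[0.52,-0.665,0.345]],"delta_rot":[[-0.017,-0.087,0.0135],[-0.017,-0.087,0.0135],[-0.017,-0.087,0.0135],[-0.017,-0.087,0.0135],[-0.017,-0.087,0.0135],[-0.017,-0.087,0.0135],[-0.017,-0.087,0.0135],[-0.017,-0.087,0.0135],[-0.017,-0.087,0.0135],[-0.017,-0.087,0.0135]]}'
python3 - <<'E'
from h import *
from rig import env
show()
M=tilt(18.3,30,-5.7);tcp=[.5148,.3537,.0833]
deltas([(tcp,M),([.530,.3617,.111],M)])
M=tilt(18.3,40,-5.7);deltas([(tcp-.1*M[:,2],M)])
im=[]
for n,(x,y,w,h) in dict(top=(120,120,130,160),side=(180,240,130,160)).items():
    c=env.camera(n);im.append(cv2.resize(c["image"][y:y+h,x:x+w],(390,480),interpolation=2))
cv2.imwrite("pics/pre.png",np.hstack(im)[:,:,::-1])
E
```

```text
t: 2.6
position: [0.5322, 0.3575, 0.1575]
tool_rot: [0.957, 0.14, -0.238, 0.084]
wrist_force: [-0.3, 0.4, -0.3]
width: 0.0854
2.6 p [0.5322 0.3575 0.1575] R [[0.848, 0.308, -0.432], [0.228, -0.947, -0.227], [-0.479, 0.094, -0.873]] q [-0.63  1.32  0.14  0.31 -0.19  2.02 -1.87] F [-0.3  0.4 -0.3] w 0.0854
pos [0.066, -0.029, 0.244] rot [-0.0022, -0.0068, -0.0004] mm 76 deg 1.3
pos [0.071, -0.03, 0.135] rot [-0.0022, -0.0068, -0.0004] mm 47 deg 1.3
pos [0.131, -0.031, -0.083] rot [-0.0023, -0.0624, -0.0002] mm 48 deg 11.2
```

View pics/pre.png

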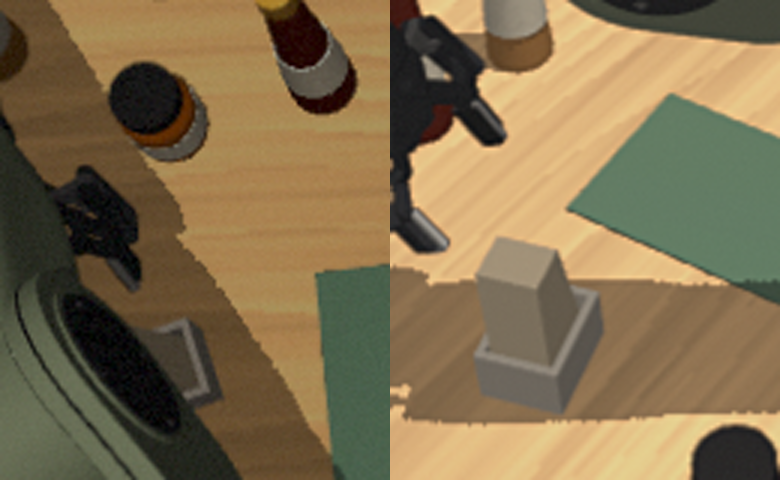

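Picture: the open gripper is above and beyond the holder, with its fingers either side of the carton's top and nothing in the way. The arm is at its reach limit here, and going lower relaxes that.

```bash
python3 -m inch '{"delta_pos":[[0.07,-0.03,0.135],[0.07,-0.03,0.135],[0.07,-0.03,0.135],[0.066,-0.03,0.19],[0.066,-0.03,0.245],[0.066,-0.03,0.245],[0.066,-0.03,0.245],[0.066,-0.03,0.245]],"delta_rot":[[-0.002,-0.007,0],[-0.002,-0.007,0],[-0.002,-0.007,0],[-0.002,-0.007,0],[-0.002,-0.007,0],[-0.002,-0.007,0],[-0.002,-0.007,0],[-0.002,-0.007,0]]}'
python3 - <<'E'
from h import *
show()
M=tilt(18.3,30,-5.7);tcp=[.5148,.3537,.0833]
deltas([(tcp,M)])
E
```

```text
t: 3.37
position: [0.5173, 0.3534, 0.0892]
tool_rot: [0.956, 0.139, -0.244, 0.087]
wrist_force: [-0.0, 0.4, 0.1]
width: 0.0856
3.37 p [0.5173 0.3534 0.0892] R [[0.842, 0.308, -0.443], [0.224, -0.946, -0.234], [-0.491, 0.098, -0.866]] q [-0.64  1.32  0.14  0.54 -0.18  1.8  -1.85] F [-0.   0.4  0.1] w 0.0856
pos [0.003, -0.005, 0.021] rot [-0.0011, -0.0023, -0.0009] mm 6 deg 0.5
```

```bash
python3 -m inch '{"delta_pos":[[0,0,0.012],[0,0,0.012],[0,0,0.012],[0,0,0.012],[0,0,0.012],[0,0,0.012],[0,0,0.012],[0,0,0.012],[0,0,0.012],[0,0,0.012],[0,0,0.012],[0,0,0.012]],"delta_rot":[[0,0,0],[0,0,0],[0,0,0],[0,0,0],[0,0,0],[0,0,0],[0,0,0],[0,0,0],[0,0,0],[0,0,0],[0,0,0],[0,0,0]]}' 1 80
python3 - <<'E'
from h import *
from rig import env
show()
s=env.read_state();p=s["position"]
deltas([(p+[-.0,0,.03],None),(p+[-.02,-0.01,.1],None)])
E
```

```text
t: 4.37
position: [0.5148, 0.3527, 0.0844]
tool_rot: [0.955, 0.139, -0.245, 0.087]
wrist_force: [1.6, 2.6, 6.9]
width: 0.0402
4.37 p [0.5148 0.3527 0.0844] R [[0.841, 0.309, -0.444], [0.224, -0.946, -0.234], [-0.493, 0.098, -0.865]] q [-0.64  1.32  0.14  0.57 -0.18  1.78 -1.85] F [1.6 2.6 6.9] w 0.0402
pos [-0.049, 0.01, -0.086] rot [0.0, 0.0, 0.0] mm 30 deg 0.0
pos [-0.228, 0.044, -0.251] rot [0.0, 0.0, 0.0] mm 102 deg 0.0
```

```bash
python3 -m inch '{"delta_pos":[[-0.04,0.008,-0.07],[-0.08,0.016,-0.14],[-0.12,0.024,-0.21],[-0.16,0.032,-0.28],[-0.23,0.044,-0.25],[-0.23,0.044,-0.25],[-0.23,0.044,-0.25]],"delta_rot":[[0,0,0],[0,0,0],[0,0,0],[0,0,0],[0,0,0],[0,0,0],[0,0,0]]}'
python3 - <<'E'
from h import *
from rig import env
show()
im=[]
for n,(x,y,w,h) in dict(top=(120,170,130,160),side=(180,240,130,160)).items():
    c=env.camera(n);np.savez(f"{n}1.npz",**c);im.append(cv2.resize(c["image"][y:y+h,x:x+w],(390,480),interpolation=2))
cv2.imwrite("pics/lift.png",np.hstack(im)[:,:,::-1])
E
```

```text
t: 4.95
position: [0.4935, 0.3419, 0.185]
tool_rot: [0.955, 0.139, -0.245, 0.087]
wrist_force: [-0.2, 0.8, -2.6]
width: 0.0394
4.95 p [0.4935 0.3419 0.185 ] R [[0.841, 0.309, -0.444], [0.224, -0.946, -0.235], [-0.493, 0.098, -0.865]] q [-0.66  1.15  0.14  0.67 -0.17  1.85 -1.85] F [-0.2  0.8 -2.6] w 0.0394
```

View pics/lift.png

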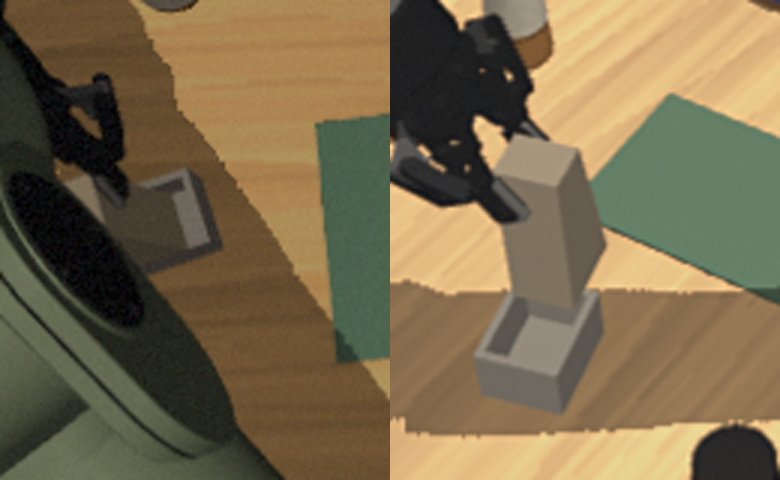

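```bash
python3 - <<'E'
from h import *
s=load("side1.npz")
p=np.array([.4935,.3419,.185]);
hx,hy=u(18.3),u(108.3)
M=np.array([[0.841,0.309,-0.444],[0.224,-0.946,-0.235],[-0.493,0.098,-0.865]])
g=p-.002*M[:,2]
print("obs NL(215.7,295) NR(235,301.7) FR(243.3,289.3) FL(223.3,285.7) botR(241,343.3) botL(221,339.3)")
for xo in (20,30,36,42):
    c=g-Z*xo/1e3-hy*xo*.0001-hx*.004   # carton axes: x up, y=-hy, z=hx
    P=lambda x,y,z:c+Z*x/1e3-hy*y/1e3+hx*z/1e3
    print(xo,c.round(4),px(s,[P(60,-24,-22.5),P(60,12,-22.5),P(60,12,22.5),P(60,-24,22.5),P(-60,36,-22.5),P(-60,-24,-22.5)]).round(0).tolist())
E
```

```text
obs NL(215.7,295) NR(235,301.7) FR(243.3,289.3) FL(223.3,285.7) botR(241,343.3) botL(221,339.3)
20 [0.4912 0.3392 0.1667] [[236.0, 301.0], [243.0, 288.0], [222.0, 284.0], [214.0, 297.0], [253.0, 320.0], [242.0, 342.0]]
30 [0.4915 0.3383 0.1567] [[237.0, 305.0], [244.0, 291.0], [222.0, 287.0], [215.0, 300.0], [253.0, 323.0], [243.0, 345.0]]
36 [0.4917 0.3377 0.1507] [[237.0, 307.0], [244.0, 293.0], [223.0, 289.0], [215.0, 302.0], [254.0, 325.0], [243.0, 346.0]]
42 [0.4919 0.3371 0.1447] [[237.0, 308.0], [245.0, 295.0], [223.0, 291.0], [216.0, 304.0], [254.0, 326.0], [243.0, 348.0]]
```

```bash
python3 - <<'E'
from h import *
from scipy.optimize import brentq,fsolve
D=np.array([[.575,.226,.707,1.485,.951],[.4496,.3171,.41,1.75,.99],[.5277,.3157,.69,1.22,1.49],[.641,.1575,1.32,.31,2.02],[.6265,.0892,1.32,.54,1.8],[.600,.185,1.15,.67,1.85]])
A=[];b=[]
for r,z,a,c,d in D:
    A+=[[np.sin(a),np.sin(a+c),np.sin(a+c+d),0,np.cos(a)*0],[np.cos(a),np.cos(a+c),np.cos(a+c+d),1,0]];b+=[r,z]
x,res,_,_=np.linalg.lstsq(np.array(A)[:,:4],b,rcond=None);print("L1,L2,L3,h",x.round(3),"rms",np.sqrt(res/12))
L1,L2,L3,h=x
for r,z in ((.50,.055),(.53,.055),(.56,.055)):
  for tl in (-30,-40,-45,-50):
    ph=np.pi+np.radians(tl);wr=r-L3*np.sin(ph);wz=z-L3*np.cos(ph)-h
    c4=(wr**2+wz**2-L1**2-L2**2)/(2*L1*L2)
    if abs(c4)<1:
        q4=np.arccos(c4);q2=np.arctan2(wr,wz)-np.arctan2(L2*np.sin(q4),L1+L2*np.cos(q4));print(r,tl,q2.round(2),q4.round(2),(ph-q2-q4).round(2))
    else:print(r,tl,"no")
E
```

```text
L1,L2,L3,h [0.518 0.295 0.316 0.321] rms [0.00112557]
0.5 -30 0.98 2.46 -0.82
0.5 -40 1.14 2.63 -1.33
0.5 -45 1.26 2.71 -1.61
0.5 -50 1.39 2.77 -1.9
0.53 -30 0.96 2.36 -0.7
0.53 -40 1.09 2.52 -1.16
0.53 -45 1.18 2.59 -1.41
0.53 -50 1.29 2.64 -1.66
0.56 -30 0.95 2.26 -0.59
0.56 -40 1.05 2.41 -1.02
0.56 -45 1.13 2.48 -1.25
0.56 -50 1.22 2.53 -1.48
```

The wrist range rules out leaning forward in the radial plane. I'll turn the load about 77° about vertical first and lay it down sideways, where the wrist has room.

```bash
cat >> h.py <<'E'
M0=np.array([[0.841,0.309,-0.444],[0.224,-0.946,-0.235],[-0.493,0.098,-0.865]])
rz=lambda d:R.from_rotvec(np.radians(d)*Z).as_matrix()
about=lambda ax,d:R.from_rotvec(np.radians(d)*ax).as_matrix()
E
python3 - <<'E'
from h import *
M1=rz(38)@M0;M2=rz(76.7)@M0
deltas([([.49,.25,.29],M1),([.51,.14,.27],M2)])
E
```

```text
pos [-0.254, 0.321, -0.227] rot [-0.1041, 0.0211, -0.1826] mm 140 deg 38.0
pos [-0.247, 0.682, -0.112] rot [-0.2101, 0.0422, -0.3685] mm 220 deg 76.7
```

```bash
python3 -m inch '{"delta_pos":[[-0.25,0.32,-0.23],[-0.25,0.32,-0.23],[-0.25,0.32,-0.23],[-0.25,0.32,-0.23],[-0.25,0.32,-0.23],[-0.25,0.68,-0.11],[-0.25,0.68,-0.11],[-0.25,0.68,-0.11],[-0.25,0.68,-0.11],[-0.25,0.68,-0.11],[-0.25,0.68,-0.11],[-0.25,0.68,-0.11]],"delta_rot":[[-0.104,0.021,-0.183],[-0.104,0.021,-0.183],[-0.104,0.021,-0.183],[-0.104,0.021,-0.183],[-0.104,0.021,-0.183],[-0.21,0.042,-0.368],[-0.21,0.042,-0.368],[-0.21,0.042,-0.368],[-0.21,0.042,-0.368],[-0.21,0.042,-0.368],[-0.21,0.042,-0.368],[-0.21,0.042,-0.368]]}'
python3 - <<'E'
from h import *
show()
hy=u(95+90)
M2=rz(76.7)@M0;
for d in (35,75):deltas([([.508,.1275,.20],about(hy,-d)@M2)])
E
```

```text
t: 6.05
position: [0.5086, 0.1405, 0.2697]
tool_rot: [0.662, 0.703, -0.138, 0.221]
wrist_force: [-0.9, 0.5, -2.0]
width: 0.0397
6.05 p [0.5086 0.1405 0.2697] R [[-0.027, 0.991, 0.128], [0.87, 0.087, -0.486], [-0.493, 0.098, -0.864]] q [-0.61  0.67 -0.01  1.57  0.54  1.17 -0.84] F [-0.9  0.5 -2. ] w 0.0397
pos [0.077, -0.028, 0.222] rot [0.0101, 0.1936, 0.0173] mm 71 deg 35.0
pos [0.077, -0.028, 0.222] rot [0.0212, 0.4147, 0.0359] mm 71 deg 75.0
```

```bash
python3 -m inch '{"delta_pos":[[0.077,-0.028,0.1],[0.077,-0.028,0.1],[0.077,-0.028,0.1],[0.077,-0.028,0.1],[0.077,-0.028,0.1],[0.077,-0.028,0.22],[0.077,-0.028,0.22],[0.077,-0.028,0.22],[0.077,-0.028,0.22],[0.077,-0.028,0.22],[0.077,-0.028,0.22],[0.077,-0.028,0.22]],"delta_rot":[[0.01,0.194,0.017],[0.01,0.194,0.017],[0.01,0.194,0.017],[0.01,0.194,0.017],[0.01,0.194,0.017],[0.021,0.415,0.036],[0.021,0.415,0.036],[0.021,0.415,0.036],[0.021,0.415,0.036],[0.021,0.415,0.036],[0.021,0.415,0.036],[0.021,0.415,0.036]]}'
python3 - <<'E'
from h import *
from rig import env
show()
hy=u(185);M=about(hy,-75)@rz(76.7)@M0
deltas([(np.array([.508,.1275,z])+.002*M[:,2],M) for z in (.09,.056)])
im=[]
for n,(x,y,w,h) in dict(top=(200,160,130,160),side=(200,190,163,200)).items():
    c=env.camera(n);np.savez(f"{n}2.npz",**c);im.append(cv2.resize(c["image"][y:y+h,x:x+w],(390,480),interpolation=2))
cv2.imwrite("pics/tilt.png",np.hstack(im)[:,:,::-1])
E
```

```text
t: 7.05
position: [0.5103, 0.1251, 0.2006]
tool_rot: [0.655, 0.647, 0.285, -0.266]
wrist_force: [-0.0, -0.7, -4.9]
width: 0.0396
7.05 p [0.5103 0.1251 0.2006] R [[-0.0, 1.0, 0.03], [0.696, -0.021, 0.717], [0.718, 0.021, -0.696]] q [ 0.62  0.97 -0.96  1.84 -0.11  0.54  0.04] F [-0.  -0.7 -4.9] w 0.0396
pos [-0.259, -0.015, 0.269] rot [0.0026, -0.0027, -0.0031] mm 112 deg 0.9
pos [-0.34, -0.018, 0.348] rot [0.0026, -0.0027, -0.0031] mm 146 deg 0.9
```

View pics/tilt.png

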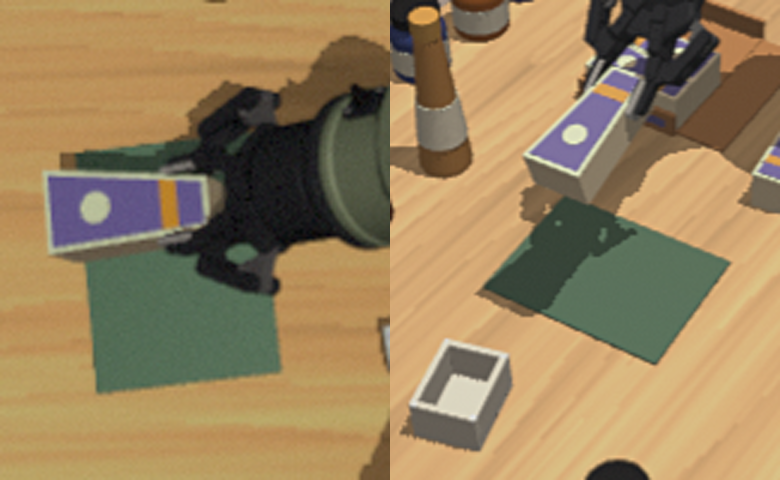

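Pictures: the carton is held with its violet label nearly up and its broad end toward +y, over the mat. Now I'll lower it.

```bash
python3 -m inch '{"delta_pos":[[-0.1,-0.005,0.1],[-0.2,-0.012,0.2],[-0.26,-0.015,0.27],[-0.28,-0.016,0.29],[-0.3,-0.017,0.31],[-0.32,-0.018,0.33],[-0.34,-0.018,0.345],[-0.34,-0.018,0.345],[-0.34,-0.018,0.345]],"delta_rot":[[0.002,-0.003,-0.003],[0.002,-0.003,-0.003],[0.002,-0.003,-0.003],[0.002,-0.003,-0.003],[0.002,-0.003,-0.003],[0.002,-0.003,-0.003],[0.002,-0.003,-0.003],[0.002,-0.003,-0.003],[0.002,-0.003,-0.003]]}'
python3 -c "from h import *;show()"
```

```text
t: 7.9
position: [0.5065, 0.1293, 0.0555]
tool_rot: [0.651, 0.656, 0.279, -0.261]
wrist_force: [-0.1, -0.4, -2.4]
width: 0.0398
7.9 p [0.5065 0.1293 0.0555] R [[-0.016, 1.0, 0.02], [0.709, -0.003, 0.705], [0.705, 0.026, -0.709]] q [ 0.55  1.21 -0.85  1.88  0.01  0.3   0.13] F [-0.1 -0.4 -2.4] w 0.0398
```

```bash
python3 -m inch '{"delta_pos":[[-0.007,0,0.007],[-0.014,0,0.014],[-0.014,0,0.014],[-0.014,0,0.014]],"delta_rot":[[0,0,0],[0,0,0],[0,0,0],[0,0,0]]}'
python3 -m inch '{"delta_pos":[[0,0,0],[0,0,0],[0,0,0],[0,0,0],[0,0,0],[0,0,0],[0,0,0],[0,0,0]],"delta_rot":[[0,0,0],[0,0,0],[0,0,0],[0,0,0],[0,0,0],[0,0,0],[0,0,0],[0,0,0]]}' -1
python3 - <<'E'
from h import *
from rig import env
show()
p=env.read_state()["position"];M=R.from_quat(env.read_state()["tool_rot"]).as_matrix()
deltas([(p-.12*M[:,2],None)])
E
```

```text
t: 8.23
position: [0.5065, 0.1295, 0.0492]
tool_rot: [0.651, 0.656, 0.279, -0.261]
wrist_force: [1.6, -1.5, -0.9]
width: 0.0397
t: 8.9
position: [0.5062, 0.1295, 0.049]
tool_rot: [0.651, 0.656, 0.278, -0.261]
wrist_force: [-0.1, 0.5, -0.4]
width: 0.0857
8.9 p [0.5062 0.1295 0.049 ] R [[-0.016, 1.0, 0.02], [0.709, -0.002, 0.705], [0.705, 0.025, -0.708]] q [ 0.55  1.23 -0.85  1.88  0.01  0.3   0.14] F [-0.1  0.5 -0.4] w 0.0857
pos [0.0, -0.0, -0.4] rot [0.0, 0.0, 0.0] mm 120 deg 0.0
```

Retreat along the tool axis, then bring the tool upright above the tray's approach area and look.

```bash
python3 -m inch '{"delta_pos":[[0,0,-0.1],[0,0,-0.22],[0,0,-0.34],[0,0,-0.46],[0,0,-0.55],[0,0,-0.6],[0,0,-0.6],[0,0,-0.6]],"delta_rot":[[0,0,0],[0,0,0],[0,0,0],[0,0,0],[0,0,0],[0,0,0],[0,0,0],[0,0,0]]}'
python3 - <<'E'
from h import *
from rig import env
show()
c=env.camera("top");np.savez("top3.npz",**c)
t=c;hsv=cv2.cvtColor(t["image"],cv2.COLOR_RGB2HSV)
cv2.imwrite("pics/mat3.png",cv2.resize(t["image"][190:300,200:400],(800,440),interpolation=2)[:,:,::-1])
E
```

```text
t: 9.57
position: [0.5027, 0.0023, 0.1764]
tool_rot: [0.651, 0.656, 0.278, -0.261]
wrist_force: [-0.3, 0.7, -0.0]
width: 0.0853
9.57 p [0.5027 0.0023 0.1764] R [[-0.016, 1.0, 0.02], [0.709, -0.003, 0.705], [0.705, 0.026, -0.709]] q [ 0.81  1.02 -0.94  1.74 -0.02  0.75  0.17] F [-0.3  0.7 -0. ] w 0.0853
```

View pics/mat3.png

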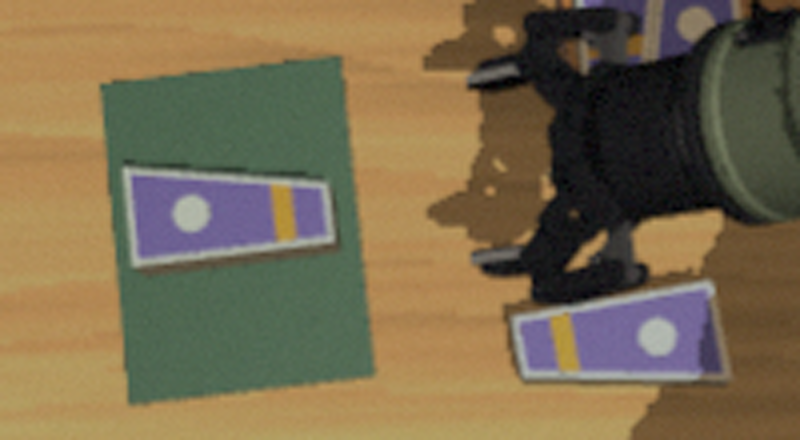

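Picture: the holder's carton lies flat on the mat, label up and released, corners about (122,167), (328,183), (337,244), (133,268) in the crop. The loose carton is untouched. I'll measure both and go for the loose one first, into the slot next to the middle.

```bash
python3 - <<'E'
from h import *
t=load("top3.npz")
C=onz(t,[(x/4+200-.5,y/4+190-.5) for x,y in [(122,167),(328,183),(337,244),(133,268)]],.048)[:,:2]
print(C.round(4).tolist())
v=C[2]-C[3];yaw=np.degrees(np.arctan2(v[1],v[0]));e=C[3]-C[0];yaw2=np.degrees(np.arctan2(e[1],e[0]))
print("yaw straight",yaw,"end-normal",yaw2+90)
n=u(yaw+90)[:2];print("c from straight",(C[2]+C[3])/2+.024*n,"from slope",(C[0]+C[1])/2-.024*n)
C=onz(t,[(x/4+200-.5,y/4+190-.5) for x,y in [(711,281),(512,316),(525,381),(729,381)]],.045)[:,:2];print("loose",C.round(4).tolist())
M=tilt(91.6,0)
deltas([([.428,-.07,.17],M),([.428,-.07,.026],M)])
E
```

```text
[[0.5383, 0.2014], [0.5253, 0.0793], [0.4887, 0.0746], [0.4778, 0.1948]]
yaw straight -84.79006314371098 end-normal -83.7908556723053
c from straight [0.50715471 0.1368472 ] from slope [0.50790093 0.13817102]
loose [[0.4612, -0.1444], [0.4437, -0.027], [0.4055, -0.0335], [0.4022, -0.1524]]
pos [-0.183, -0.248, -0.162] rot [0.0112, -0.2492, -0.0059] mm 104 deg 44.9
pos [-0.521, -0.26, 0.178] rot [0.0112, -0.2492, -0.0059] mm 183 deg 44.9
```

```bash
python3 -m inch '{"delta_pos":[[-0.183,-0.248,-0.162],[-0.183,-0.248,-0.162],[-0.183,-0.248,-0.162],[-0.183,-0.248,-0.162],[-0.183,-0.248,-0.162],[-0.183,-0.248,-0.162],[-0.183,-0.248,-0.162],[-0.183,-0.248,-0.162]],"delta_rot":[[0.011,-0.249,-0.006],[0.011,-0.249,-0.006],[0.011,-0.249,-0.006],[0.011,-0.249,-0.006],[0.011,-0.249,-0.006],[0.011,-0.249,-0.006],[0.011,-0.249,-0.006],[0.011,-0.249,-0.006]]}'
python3 - <<'E'
from h import *
show()
M=tilt(91.6,0)
deltas([([.428,-.07,.026],M)])
E
```

```text
t: 10.28
position: [0.4284, -0.0676, 0.1703]
tool_rot: [0.695, 0.719, -0.001, 0.002]
wrist_force: [-0.6, 0.8, -0.8]
width: 0.0856
10.28 p [ 0.4284 -0.0676  0.1703] R [[-0.034, 0.999, 0.002], [0.999, 0.034, -0.003], [-0.003, 0.002, -1.0]] q [ 0.28  0.62 -0.33  2.05  0.38  0.54 -0.3 ] F [-0.6  0.8 -0.8] w 0.0856
pos [-0.006, -0.002, 0.481] rot [0.0006, 0.0011, 0.0018] mm 144 deg 0.4
```

```bash
python3 -m inch '{"delta_pos":[[-0.006,-0.002,0.13],[-0.006,-0.002,0.26],[-0.006,-0.002,0.38],[-0.006,-0.002,0.45],[-0.006,-0.002,0.48],[-0.006,-0.002,0.48],[-0.006,-0.002,0.48]],"delta_rot":[[0,0,0.001],[0,0,0.001],[0,0,0.001],[0,0,0.001],[0,0,0.001],[0,0,0.001],[0,0,0.001]]}'
python3 -m inch '{"delta_pos":[[0,0,0],[0,0,0],[0,0,0],[0,0,0],[0,0,0],[0,0,0],[0,0,0],[0,0,0],[0,0,0]],"delta_rot":[[0,0,0],[0,0,0],[0,0,0],[0,0,0],[0,0,0],[0,0,0],[0,0,0],[0,0,0],[0,0,0]]}' 1 60
python3 -m inch '{"delta_pos":[[0,0,-0.1],[0,0,-0.2],[0,0,-0.25],[0,0,-0.25],[0,0,-0.25]],"delta_rot":[[0,0,0],[0,0,0],[0,0,0],[0,0,0],[0,0,0]]}'
python3 - <<'E'
from h import *
from rig import env
show()
s=env.camera("side");np.savez("side4.npz",**s)
cv2.imwrite("pics/grip4.png",cv2.resize(s["image"][190:300,280:440],(800,550),interpolation=2)[:,:,::-1])
E
```

```text
t: 10.87
position: [0.4273, -0.0714, 0.0259]
tool_rot: [0.698, 0.716, 0.0, -0.001]
wrist_force: [-1.2, -0.3, 0.6]
width: 0.0853
t: 11.62
position: [0.428, -0.0724, 0.0274]
tool_rot: [0.699, 0.716, 0.001, 0.001]
wrist_force: [-3.1, 1.6, 25.9]
width: 0.0438
t: 12.03
position: [0.4281, -0.0726, 0.1017]
tool_rot: [0.699, 0.715, 0.001, 0.001]
wrist_force: [-0.8, -0.2, -2.8]
width: 0.0433
12.03 p [ 0.4281 -0.0726  0.1017] R [[-0.023, 1.0, 0.003], [1.0, 0.023, 0.0], [0.0, 0.003, -1.0]] q [ 0.22  0.75 -0.22  2.12  0.5   0.32 -0.39] F [-0.8 -0.2 -2.8] w 0.0433
```

View pics/grip4.png

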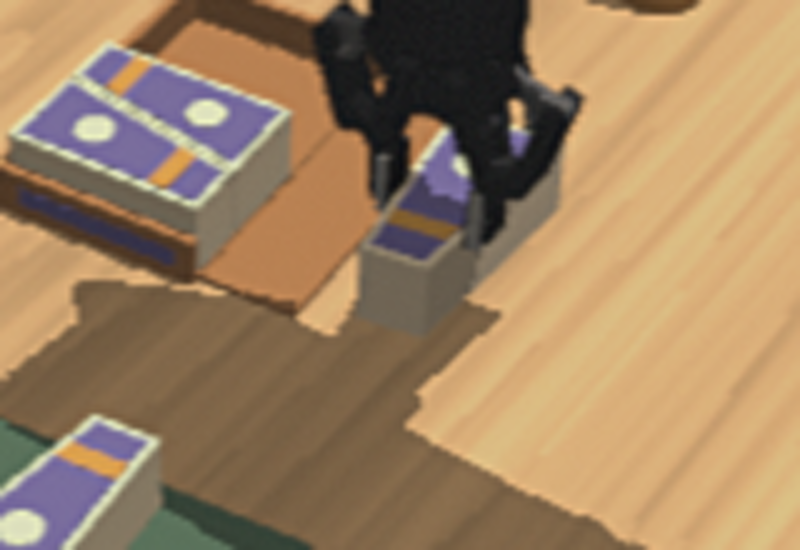

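Picture: the loose carton is held level by its narrow half, label up. Next it goes to the tray front, turned to broad end inward.

```bash
python3 - <<'E'
from h import *
M=tilt(177.6,0)
deltas([([.5526,-.1976,.12],M),([.5526,-.1976,.033],M)])
E
```

```text
pos [-0.427, 0.406, -0.063] rot [0.0004, 0.0002, -0.4791] mm 178 deg 86.2
pos [-0.427, 0.406, 0.227] rot [0.0004, 0.0002, -0.4791] mm 189 deg 86.2
```

```bash
python3 -m inch '{"delta_pos":[[-0.2,0.2,-0.063],[-0.427,0.406,-0.063],[-0.427,0.406,-0.063],[-0.427,0.406,-0.063],[-0.427,0.406,-0.063],[-0.427,0.406,-0.063],[-0.427,0.406,-0.063],[-0.427,0.406,-0.063],[-0.427,0.406,-0.063],[-0.427,0.406,-0.063],[-0.427,0.406,-0.063],[-0.427,0.406,-0.063]],"delta_rot":[[0,0,-0.24],[0,0,-0.479],[0,0,-0.479],[0,0,-0.479],[0,0,-0.479],[0,0,-0.479],[0,0,-0.479],[0,0,-0.479],[0,0,-0.479],[0,0,-0.479],[0,0,-0.479],[0,0,-0.479]]}'
python3 - <<'E'
from h import *
show()
M=tilt(177.6,0)
deltas([([.5526,-.1976,.06],M),([.5526,-.1976,.033],M)])
E
```

```text
t: 13.08
position: [0.5522, -0.197, 0.1183]
tool_rot: [0.024, 1.0, 0.001, -0.001]
wrist_force: [-0.7, 0.3, -4.0]
width: 0.0431
13.08 p [ 0.5522 -0.197   0.1183] R [[-0.999, 0.047, -0.001], [0.047, 0.999, 0.001], [0.001, 0.001, -1.0]] q [ 0.66  0.97 -0.81  1.55  0.8   0.98  1.13] F [-0.7  0.3 -4. ] w 0.0431
pos [-0.002, -0.002, 0.194] rot [0.0004, -0.0003, -0.0017] mm 58 deg 0.3
pos [-0.002, -0.002, 0.284] rot [0.0004, -0.0003, -0.0017] mm 85 deg 0.3
```

```bash
python3 -m inch '{"delta_pos":[[-0.002,-0.002,0.1],[-0.002,-0.002,0.19],[-0.002,-0.002,0.22],[-0.002,-0.002,0.25],[-0.002,-0.002,0.27],[-0.002,-0.002,0.285],[-0.002,-0.002,0.285],[-0.002,-0.002,0.285]],"delta_rot":[[0,0,-0.002],[0,0,-0.002],[0,0,-0.002],[0,0,-0.002],[0,0,-0.002],[0,0,-0.002],[0,0,-0.002],[0,0,-0.002]]}'
python3 -c "from h import *;show()"
```

```text
t: 13.75
position: [0.5536, -0.1981, 0.0354]
tool_rot: [0.024, 1.0, 0.0, 0.001]
wrist_force: [-0.5, -0.4, -2.6]
width: 0.0431
13.75 p [ 0.5536 -0.1981  0.0354] R [[-0.999, 0.048, 0.002], [0.048, 0.999, 0.0], [-0.002, 0.0, -1.0]] q [ 0.63  1.09 -0.73  1.59  0.92  0.84  1.04] F [-0.5 -0.4 -2.6] w 0.0431
```

```bash
python3 -m inch '{"delta_pos":[[0,0,0.008],[0,0,0.008],[0,0,0.008]],"delta_rot":[[0,0,0],[0,0,0],[0,0,0]]}'
python3 -m inch '{"delta_pos":[[0,0,0],[0,0,0],[0,0,0],[0,0,0],[0,0,-0.08],[0,0,-0.2],[0,0,-0.3],[0,0,-0.3],[0,0,-0.3]],"delta_rot":[[0,0,0],[0,0,0],[0,0,0],[0,0,0],[0,0,0],[0,0,0],[0,0,0],[0,0,0],[0,0,0]]}' -1
python3 - <<'E'
from h import *
from rig import env
show()
M=tilt(183.3,0)
deltas([([.480,-.2035,.10],M),([.480,-.2035,.034],M)])
E
```

```text
t: 14.0
position: [0.5534, -0.1981, 0.0327]
tool_rot: [0.024, 1.0, 0.0, 0.001]
wrist_force: [-0.1, 0.4, -2.1]
width: 0.0431
t: 14.75
position: [0.5537, -0.1984, 0.1238]
tool_rot: [0.024, 1.0, -0.0, 0.002]
wrist_force: [-0.2, 0.1, -1.0]
width: 0.085
14.75 p [ 0.5537 -0.1984  0.1238] R [[-0.999, 0.048, 0.003], [0.048, 0.999, -0.001], [-0.003, -0.0, -1.0]] q [ 0.67  0.96 -0.81  1.54  0.8   0.99  1.13] F [-0.2  0.1 -1. ] w 0.085
pos [0.245, -0.029, 0.078] rot [-0.0002, 0.0011, -0.0336] mm 78 deg 6.1
pos [0.246, -0.029, 0.298] rot [-0.0002, 0.0011, -0.0336] mm 116 deg 6.1
```

```bash
python3 -m inch '{"delta_pos":[[0.246,-0.029,0.07],[0.246,-0.029,0.07],[0.246,-0.029,0.07],[0.246,-0.029,0.07],[0.246,-0.029,0.07],[0.246,-0.029,0.15],[0.246,-0.029,0.23],[0.246,-0.029,0.3],[0.246,-0.029,0.3],[0.246,-0.029,0.3]],"delta_rot":[[0,0.001,-0.033],[0,0.001,-0.033],[0,0.001,-0.033],[0,0.001,-0.033],[0,0.001,-0.033],[0,0.001,-0.033],[0,0.001,-0.033],[0,0.001,-0.033],[0,0.001,-0.033],[0,0.001,-0.033]]}' 1 40
python3 - <<'E'
from h import *
from rig import env
show()
d=.998*.0
M=tilt(183.3,0)
f=lambda x,y:[.638+.9983*x-.0576*y,-.1675+.0576*x+.9983*y,.034]
deltas([(f(-.11,-.027),M),(f(-.075,-.027),M)])
im=[]
for n,(x,y,w,h) in dict(top=(330,150,110,110),side=(280,170,110,110)).items():
    c=env.camera(n);np.savez(f"{n}5.npz",**c);im.append(cv2.resize(c["image"][y:y+h,x:x+w],(400,400),interpolation=2))
cv2.imwrite("pics/a5.png",np.hstack(im)[:,:,::-1])
E
```

```text
t: 15.58
position: [0.4797, -0.2026, 0.0321]
tool_rot: [-0.028, 1.0, 0.001, -0.001]
wrist_force: [-0.1, -0.0, 1.1]
width: -0.0001
15.58 p [ 0.4797 -0.2026  0.0321] R [[-0.998, -0.057, -0.003], [-0.057, 0.998, 0.001], [0.002, 0.001, -1.0]] q [ 0.7   1.03 -0.7   1.84  1.04  0.7   1.  ] F [-0.1 -0.   1.1] w -0.0001
pos [-0.167, -0.003, -0.007] rot [0.0004, -0.0008, -0.0003] mm 50 deg 0.2
pos [-0.284, -0.003, -0.007] rot [0.0004, -0.0008, -0.0003] mm 85 deg 0.2
```

View pics/a5.png

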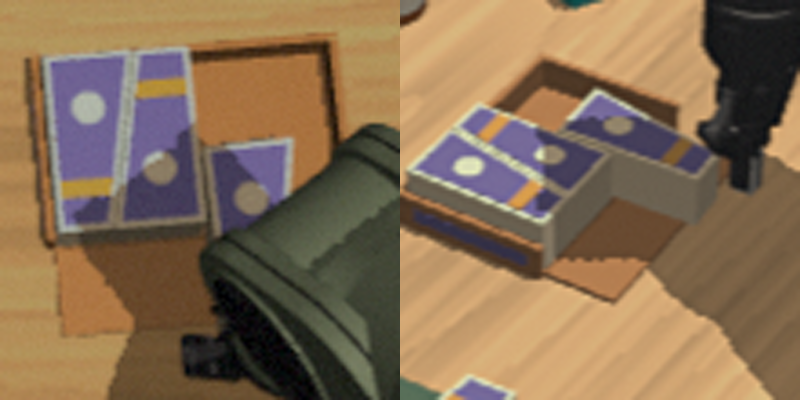

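Picture: the carton lies on the flap and floor, straight side about 4 mm from its neighbour, with the closed fingers behind its narrow end. Push.

```bash
python3 -m inch '{"delta_pos":[[-0.03,-0.003,0],[-0.06,-0.003,0],[-0.09,-0.003,0],[-0.12,-0.003,0],[-0.15,-0.003,0],[-0.17,-0.003,0],[-0.19,-0.003,0],[-0.21,-0.003,0],[-0.23,-0.003,0],[-0.25,-0.003,0],[-0.265,-0.003,0],[-0.265,-0.003,0]],"delta_rot":[[0,0,0],[0,0,0],[0,0,0],[0,0,0],[0,0,0],[0,0,0],[0,0,0],[0,0,0],[0,0,0],[0,0,0],[0,0,0],[0,0,0]]}'
python3 - <<'E'
from h import *
from rig import env
show()
s=env.camera("side");np.savez("side6.npz",**s)
cv2.imwrite("pics/a6.png",cv2.resize(s["image"][170:270,270:400],(780,600),interpolation=2)[:,:,::-1])
E
```

```text
t: 16.68
position: [0.5596, -0.1993, 0.0322]
tool_rot: [-0.028, 1.0, 0.0, -0.001]
wrist_force: [0.4, 0.0, -0.2]
width: 0.0002
16.68 p [ 0.5596 -0.1993  0.0322] R [[-0.998, -0.056, -0.001], [-0.056, 0.998, 0.001], [0.001, 0.001, -1.0]] q [ 0.64  1.1  -0.76  1.56  0.93  0.87  1.15] F [ 0.4  0.  -0.2] w 0.0002
```

View pics/a6.png

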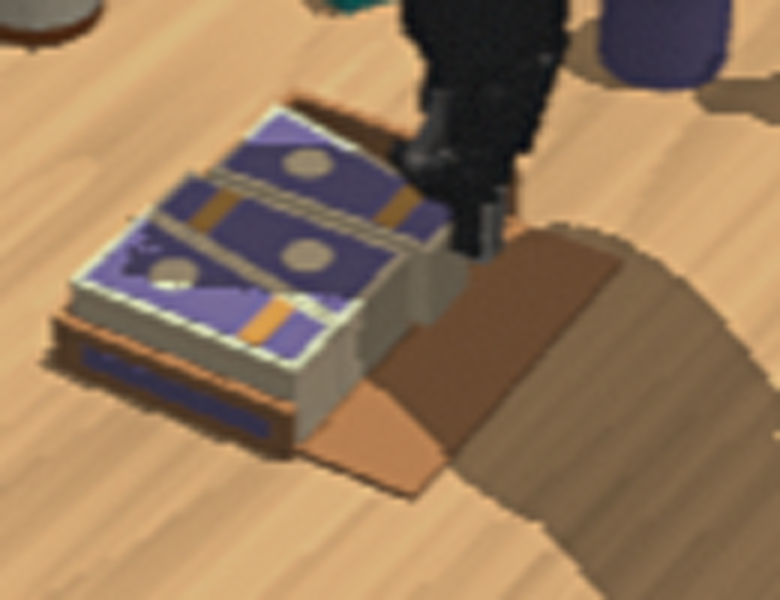

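Picture: the carton is nearly in, with its narrow end still a few mm proud of its neighbours. I'll continue gently until the back wall gives a force.

```bash
python3 -m inch '{"delta_pos":[[-0.007,0,0],[-0.014,0,0],[-0.02,0,0],[-0.02,0,0]],"delta_rot":[[0,0,0],[0,0,0],[0,0,0],[0,0,0]]}'; python3 -m inch '{"delta_pos":[[-0.006,0,0],[-0.012,0,0],[-0.012,0,0]],"delta_rot":[[0,0,0],[0,0,0],[0,0,0]]}'
```

```text
t: 17.07
position: [0.5649, -0.1992, 0.0321]
tool_rot: [-0.028, 1.0, 0.0, -0.001]
wrist_force: [0.2, 0.1, 0.2]
width: -0.0
t: 17.32
position: [0.5685, -0.199, 0.0322]
tool_rot: [-0.028, 1.0, 0.0, -0.001]
wrist_force: [-0.2, -0.2, -0.4]
width: -0.0
```

```bash
python3 -m inch '{"delta_pos":[[-0.005,0,0],[-0.009,0,0],[-0.009,0,0]],"delta_rot":[[0,0,0],[0,0,0],[0,0,0]]}'; python3 -m inch '{"delta_pos":[[-0.004,0,0],[-0.006,0,0],[-0.006,0,0]],"delta_rot":[[0,0,0],[0,0,0],[0,0,0]]}'
python3 - <<'E'
from h import *
from rig import env
s=env.camera("side");np.savez("side7.npz",**s)
cv2.imwrite("pics/a7.png",cv2.resize(s["image"][170:250,290:380],(675,600),interpolation=2)[:,:,::-1])
E
```

```text
t: 17.57
position: [0.569, -0.1992, 0.032]
tool_rot: [-0.028, 1.0, -0.0, -0.003]
wrist_force: [-17.4, 0.6, 11.5]
width: 0.0002
t: 17.82
position: [0.5691, -0.1992, 0.032]
tool_rot: [-0.028, 1.0, -0.0, -0.005]
wrist_force: [-30.6, 1.3, 21.5]
width: -0.0003
```

View pics/a7.png

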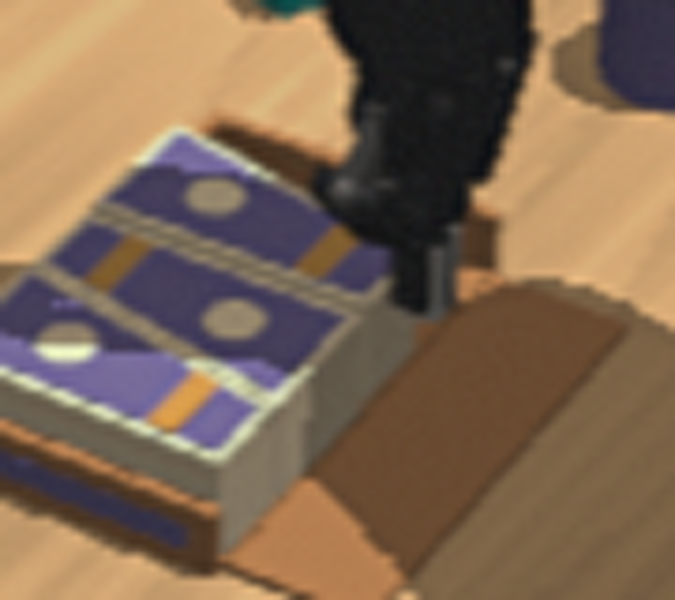

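Picture: the carton is flush with its neighbours, and the force rose to 30 N with no further motion, so it is home. Now for the carton on the mat.

```bash
python3 -m inch '{"delta_pos":[[0.04,0,0],[0.08,0,0],[0.1,0,-0.1],[0.1,0,-0.22],[0.1,0,-0.34],[0.1,0,-0.4],[0.1,0,-0.4]],"delta_rot":[[0,0,0],[0,0,0],[0,0,0],[0,0,0],[0,0,0],[0,0,0],[0,0,0]]}'
python3 - <<'E'
from h import *
show()
M=tilt(90,0)
deltas([([.5075,.1576,.15],M)])
E
```

```text
t: 18.45
position: [0.5445, -0.2006, 0.1562]
tool_rot: [-0.028, 1.0, -0.001, 0.002]
wrist_force: [0.6, 0.3, 0.4]
width: -0.0002
18.45 p [ 0.5445 -0.2006  0.1562] R [[-0.998, -0.056, 0.003], [-0.056, 0.998, -0.001], [-0.003, -0.001, -1.0]] q [ 0.7   0.92 -0.86  1.54  0.78  1.04  1.25] F [0.6 0.3 0.4] w -0.0002
pos [0.057, 1.199, 0.019] rot [0.0006, 0.0011, 0.5178] mm 360 deg 93.2
```

```bash
python3 -m inch '{"delta_pos":[[0.05,0.95,0],[0.05,0.95,0],[0.05,0.95,0],[0.05,0.95,0],[0.05,0.95,0],[0.05,0.95,0],[0.05,0.95,0],[0.05,0.95,0],[0.05,0.95,0],[0.05,0.95,0],[0.05,0.95,0]],"delta_rot":[[0,0,0.5],[0,0,0.5],[0,0,0.5],[0,0,0.5],[0,0,0.5],[0,0,0.5],[0,0,0.5],[0,0,0.5],[0,0,0.5],[0,0,0.5],[0,0,0.5]]}' -1
python3 - <<'E'
from h import *
from rig import env
show()
M=tilt(90,0)
deltas([([.5075,.1576,.10],M),([.5075,.1576,.032],M)])
E
```

```text
t: 19.37
position: [0.512, 0.0835, 0.1522]
tool_rot: [0.592, 0.806, -0.0, -0.001]
wrist_force: [0.4, 0.7, -0.1]
width: 0.0852
19.37 p [0.512  0.0835 0.1522] R [[-0.299, 0.954, -0.002], [0.954, 0.299, 0.0], [0.001, -0.002, -1.0]] q [ 0.02  0.76 -0.45  1.77  0.47  0.72 -0.38] F [ 0.4  0.7 -0.1] w 0.0852
pos [0.24, 0.06, 0.174] rot [-0.0006, -0.0002, 0.0966] mm 91 deg 17.4
pos [0.24, 0.06, 0.401] rot [-0.0006, -0.0002, 0.0966] mm 141 deg 17.4
```

```bash
python3 -m inch '{"delta_pos":[[0.24,0.06,0.1],[0.24,0.06,0.1],[0.24,0.06,0.1],[0.24,0.06,0.1],[0.24,0.06,0.1],[0.24,0.06,0.17],[0.24,0.06,0.26],[0.24,0.06,0.33],[0.24,0.06,0.38],[0.24,0.06,0.4],[0.24,0.06,0.4]],"delta_rot":[[0,0,0.0966],[0,0,0.0966],[0,0,0.0966],[0,0,0.0966],[0,0,0.0966],[0,0,0.0966],[0,0,0.0966],[0,0,0.0966],[0,0,0.0966],[0,0,0.0966],[0,0,0.0966]]}'
python3 -m inch '{"delta_pos":[[0,0,0],[0,0,0],[0,0,0],[0,0,0],[0,0,0],[0,0,0],[0,0,0],[0,0,0],[0,0,0]],"delta_rot":[[0,0,0],[0,0,0],[0,0,0],[0,0,0],[0,0,0],[0,0,0],[0,0,0],[0,0,0],[0,0,0]]}' 1 60
python3 -m inch '{"delta_pos":[[0,0,-0.1],[0,0,-0.2],[0,0,-0.3],[0,0,-0.34],[0,0,-0.34]],"delta_rot":[[0,0,0],[0,0,0],[0,0,0],[0,0,0],[0,0,0]]}'
```

```text
t: 20.28
position: [0.5069, 0.1562, 0.0317]
tool_rot: [0.705, 0.709, -0.001, -0.001]
wrist_force: [-0.6, 0.0, 0.3]
width: 0.0853
t: 21.03
position: [0.5075, 0.1572, 0.034]
tool_rot: [0.705, 0.709, -0.0, -0.0]
wrist_force: [-3.5, -2.6, 22.0]
width: 0.0497
t: 21.45
position: [0.5084, 0.1574, 0.1374]
tool_rot: [0.705, 0.709, 0.001, 0.0]
wrist_force: [0.3, -0.5, -3.5]
width: 0.0493
```

```bash
python3 - <<'E'
from h import *
show()
M=tilt(177.6,0)
deltas([([.557,-.2398,.13],M)])
E
```

```text
21.45 p [0.5084 0.1574 0.1374] R [[-0.005, 1.0, 0.002], [1.0, 0.005, 0.002], [0.002, 0.002, -1.0]] q [-0.18  0.78 -0.34  1.75  0.38  0.67 -0.72] F [ 0.3 -0.5 -3.5] w 0.0493
pos [-1.325, 0.156, 0.023] rot [0.001, 0.0001, -0.4851] mm 400 deg 87.3
```

```bash
python3 -m inch '{"delta_pos":[[-0.95,0.11,0],[-0.95,0.11,0],[-0.95,0.11,0],[-0.95,0.11,0],[-0.95,0.11,0],[-0.95,0.11,0],[-0.95,0.11,0],[-0.95,0.11,0],[-0.95,0.11,0]],"delta_rot":[[0,0,-0.36],[0,0,-0.36],[0,0,-0.36],[0,0,-0.36],[0,0,-0.36],[0,0,-0.36],[0,0,-0.36],[0,0,-0.36],[0,0,-0.36]]}'
python3 - <<'E'
from h import *
show()
M=tilt(177.6,0)
deltas([([.557,-.2398,.12],M),([.557,-.2398,.036],M)])
E
```

```text
t: 22.2
position: [0.541, -0.1302, 0.1329]
tool_rot: [0.219, 0.976, -0.0, -0.002]
wrist_force: [-0.5, 1.9, -4.2]
width: 0.0494
22.2 p [ 0.541  -0.1302  0.1329] R [[-0.904, 0.428, -0.003], [0.428, 0.904, 0.0], [0.003, -0.001, -1.0]] q [ 0.54  0.89 -0.73  1.65  0.72  0.89  0.65] F [-0.5  1.9 -4.2] w 0.0494
pos [-0.205, -0.307, 0.043] rot [-0.0001, -0.0011, -0.1275] mm 112 deg 22.9
pos [-0.206, -0.307, 0.323] rot [-0.0001, -0.0011, -0.1275] mm 147 deg 22.9
```

```bash
python3 -m inch '{"delta_pos":[[-0.206,-0.307,0.04],[-0.206,-0.307,0.04],[-0.206,-0.307,0.04],[-0.206,-0.307,0.04],[-0.206,-0.307,0.04],[-0.206,-0.307,0.04]],"delta_rot":[[0,0,-0.1275],[0,0,-0.1275],[0,0,-0.1275],[0,0,-0.1275],[0,0,-0.1275],[0,0,-0.1275]]}'
python3 - <<'E'
from h import *
show()
M=tilt(177.6,0)
deltas([([.557,-.2398,.036],M)])
# where is the held carton? label/cream outline from both views
from rig import env
for n in("top","side"):
    c=env.camera(n);np.savez(f"{n}8.npz",**c)
s=load("side8.npz");
cv2.imwrite("pics/b8.png",np.hstack([cv2.resize(s["image"][140:240,320:440],(480,400),interpolation=2),cv2.resize(load("top8.npz")["image"][150:250,350:430],(320,400),interpolation=2)])[:,:,::-1])
E
```

```text
t: 22.7
position: [0.5575, -0.2368, 0.1212]
tool_rot: [0.023, 1.0, 0.001, -0.001]
wrist_force: [-0.4, 0.6, -2.9]
width: 0.0496
22.7 p [ 0.5575 -0.2368  0.1212] R [[-0.999, 0.046, -0.003], [0.046, 0.999, 0.002], [0.003, 0.001, -1.0]] q [ 0.72  1.   -0.84  1.47  0.81  1.04  1.22] F [-0.4  0.6 -2.9] w 0.0496
pos [0.0, -0.011, 0.284] rot [0.0005, -0.001, -0.0012] mm 85 deg 0.3
```

```bash
python3 - <<'E'
from h import *
t=load("top8.npz");s=load("side8.npz")
p=np.array([.5575,-.2368,.1212]);yaw=-2.6+5.7
for xg in(-10,-20):
    c=p-xg/1e3*u(yaw)-(-.1*xg)/1e3*u(yaw+90)+[0,0,-.0085]
    P=lambda x,y,z=22.5:c+x/1e3*u(yaw)+y/1e3*u(yaw+90)+[0,0,z/1e3]
    Q=[P(60,12),P(60,-24),P(-60,-24),P(-60,36)]
    print(xg,c.round(4),px(t,Q).round(0).tolist(),px(s,Q).round(0).tolist())
for c,roi in((t,(370,120,440,260)),(s,(320,130,450,240))):
    hsv=cv2.cvtColor(c["image"],cv2.COLOR_RGB2HSV);g=cv2.inRange(hsv,(12,170,110),(28,255,255));v=cv2.inRange(hsv,(118,60,60),(140,255,255))
    x0,y0,x1,y1=roi
    for nm,m in(("gold",g),("violet",v)):
        for k in cv2.findContours(m[y0:y1,x0:x1].copy(),0,2)[0]:
            if cv2.contourArea(k)>25:print(nm,cv2.contourArea(k),(cv2.approxPolyDP(k,2,True)[:,0]+[x0,y0]).tolist())
E
```

```text
-10 [ 0.5675 -0.2373  0.1127] [[413.0, 180.0], [429.0, 179.0], [435.0, 231.0], [408.0, 234.0]] [[334.0, 170.0], [341.0, 164.0], [380.0, 177.0], [369.0, 188.0]]
-20 [ 0.5776 -0.2377  0.1127] [[413.0, 176.0], [429.0, 174.0], [435.0, 227.0], [408.0, 229.0]] [[331.0, 169.0], [338.0, 163.0], [376.0, 176.0], [366.0, 187.0]]
violet 198.0 [[412, 213], [411, 226], [432, 224], [431, 214], [427, 213], [420, 217], [415, 211]]
violet 26.5 [[391, 201], [392, 207], [397, 206], [396, 201]]
violet 278.5 [[371, 177], [370, 191], [377, 191], [379, 198], [376, 201], [370, 200], [370, 209], [383, 208], [380, 177]]
violet 45.0 [[370, 165], [370, 170], [379, 170], [379, 165]]
violet 471.0 [[405, 162], [387, 163], [390, 194], [403, 190]]
violet 76.0 [[320, 207], [326, 211], [320, 216], [326, 221], [334, 212]]
violet 71.5 [[320, 192], [324, 196], [320, 199], [321, 202], [328, 204], [333, 199]]
violet 73.0 [[356, 180], [365, 184], [372, 177], [357, 172], [364, 178]]
violet 415.0 [[374, 158], [371, 161], [371, 172], [378, 177], [377, 183], [387, 183], [390, 179], [391, 161], [383, 157]]
violet 403.5 [[423, 144], [424, 161], [443, 166], [446, 164], [449, 150]]
violet 181.5 [[398, 138], [396, 153], [407, 156], [410, 141]]
```

View pics/b8.png

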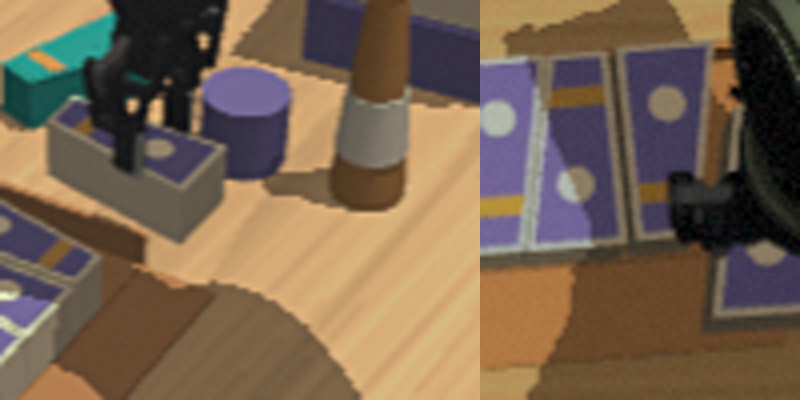

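Picture: the carton is held level in front of slot B, label up, narrow end inward. Its broad-end corner at (408,229) in the top view matches the prediction. Lower and release.

```bash
python3 -m inch '{"delta_pos":[[0,-0.011,0.1],[0,-0.011,0.19],[0,-0.011,0.23],[0,-0.011,0.26],[0,-0.011,0.275],[0,-0.011,0.284],[0,-0.011,0.284],[0,-0.011,0.284]],"delta_rot":[[0,0,-0.001],[0,0,-0.001],[0,0,-0.001],[0,0,-0.001],[0,0,-0.001],[0,0,-0.001],[0,0,-0.001],[0,0,-0.001]]}'
python3 -c "from h import *;show()"
```

```text
t: 23.47
position: [0.558, -0.2406, 0.0378]
tool_rot: [0.021, 1.0, -0.0, -0.001]
wrist_force: [-0.5, -0.2, -2.8]
width: 0.0495
23.47 p [ 0.558  -0.2406  0.0378] R [[-0.999, 0.041, -0.001], [0.041, 0.999, 0.0], [0.001, -0.0, -1.0]] q [ 0.7   1.11 -0.77  1.51  0.91  0.91  1.15] F [-0.5 -0.2 -2.8] w 0.0495
```

```bash
python3 -m inch '{"delta_pos":[[0,0,0.009],[0,0,0.009],[0,0,0.009]],"delta_rot":[[0,0,0],[0,0,0],[0,0,0]]}'
python3 -m inch '{"delta_pos":[[0,0,0],[0,0,0],[0,0,0],[0,0,0],[0,0,-0.08],[0,0,-0.2],[0,0,-0.3],[0,0,-0.3],[0,0,-0.3]],"delta_rot":[[0,0,0],[0,0,0],[0,0,0],[0,0,0],[0,0,0],[0,0,0],[0,0,0],[0,0,0],[0,0,0]]}' -1
python3 - <<'E'
from h import *
show()
M=tilt(183.3,0)
f=lambda x,y,z:[.638+.9983*x-.0576*y,-.1675+.0576*x+.9983*y,z]
print(f(-.157,-.070,.034))
deltas([(f(-.157,-.070,.10),M),(f(-.157,-.070,.034),M)])
E
```

```text
t: 23.72
position: [0.5581, -0.2407, 0.0353]
tool_rot: [0.021, 1.0, -0.0, -0.0]
wrist_force: [-1.4, 0.3, 7.7]
width: 0.0494
t: 24.47
position: [0.5582, -0.2409, 0.1256]
tool_rot: [0.021, 1.0, -0.0, 0.0]
wrist_force: [-0.7, -0.0, -1.2]
width: 0.0855
24.47 p [ 0.5582 -0.2409  0.1256] R [[-0.999, 0.041, 0.0], [0.041, 0.999, -0.001], [-0.0, -0.001, -1.0]] q [ 0.73  0.99 -0.84  1.46  0.8   1.05  1.23] F [-0.7 -0.  -1.2] w 0.0855
[0.48529890000000003, -0.2464242, 0.034]
pos [0.242, -0.028, 0.085] rot [-0.0002, 0.0, -0.0315] mm 77 deg 5.7
pos [0.242, -0.028, 0.305] rot [-0.0002, 0.0, -0.0315] mm 117 deg 5.7
```

```bash
python3 -m inch '{"delta_pos":[[0.245,-0.028,0.07],[0.245,-0.028,0.07],[0.245,-0.028,0.07],[0.245,-0.028,0.07],[0.245,-0.028,0.07],[0.245,-0.028,0.15],[0.245,-0.028,0.23],[0.245,-0.028,0.305],[0.245,-0.028,0.305],[0.245,-0.028,0.305]],"delta_rot":[[0,0,-0.0315],[0,0,-0.0315],[0,0,-0.0315],[0,0,-0.0315],[0,0,-0.0315],[0,0,-0.0315],[0,0,-0.0315],[0,0,-0.0315],[0,0,-0.0315],[0,0,-0.0315]]}' 1 40
python3 -m inch '{"delta_pos":[[-0.03,0,0],[-0.06,0,0],[-0.09,0,0],[-0.12,0,0],[-0.14,0,0],[-0.16,0,0],[-0.18,0,0],[-0.2,0,0],[-0.22,0,0],[-0.23,0,0],[-0.23,0,0]],"delta_rot":[[0,0,0],[0,0,0],[0,0,0],[0,0,0],[0,0,0],[0,0,0],[0,0,0],[0,0,0],[0,0,0],[0,0,0],[0,0,0]]}'
```

```text
t: 25.3
position: [0.4843, -0.2453, 0.0327]
tool_rot: [-0.029, 1.0, 0.001, -0.001]
wrist_force: [0.2, -0.3, 0.6]
width: 0.0001
t: 26.22
position: [0.5532, -0.242, 0.033]
tool_rot: [-0.029, 1.0, 0.0, -0.001]
wrist_force: [0.6, 0.2, -0.1]
width: 0.0
```

```bash
python3 -m inch '{"delta_pos":[[-0.009,0,0],[-0.018,0,0],[-0.027,0,0],[-0.035,0,0],[-0.035,0,0]],"delta_rot":[[0,0,0],[0,0,0],[0,0,0],[0,0,0],[0,0,0]]}'; python3 -m inch '{"delta_pos":[[-0.006,0,0],[-0.012,0,0],[-0.012,0,0]],"delta_rot":[[0,0,0],[0,0,0],[0,0,0]]}'
```

```text
t: 26.63
position: [0.5627, -0.2419, 0.0329]
tool_rot: [-0.029, 1.0, -0.0, -0.002]
wrist_force: [-5.4, -2.2, 3.8]
width: 0.0002
t: 26.88
position: [0.5662, -0.2418, 0.0328]
tool_rot: [-0.029, 1.0, -0.0, -0.002]
wrist_force: [-7.0, -3.1, 4.9]
width: 0.0
```

```bash
python3 -m inch '{"delta_pos":[[-0.006,0,0],[-0.01,0,0],[-0.01,0,0]],"delta_rot":[[0,0,0],[0,0,0],[0,0,0]]}'; python3 -m inch '{"delta_pos":[[-0.004,0,0],[-0.008,0,0],[-0.008,0,0]],"delta_rot":[[0,0,0],[0,0,0],[0,0,0]]}';  python3 -m inch '{"delta_pos":[[-0.003,0,0],[-0.005,0,0],[-0.005,0,0]],"delta_rot":[[0,0,0],[0,0,0],[0,0,0]]}'
```

```text
t: 27.13
position: [0.5691, -0.2417, 0.0328]
tool_rot: [-0.029, 1.0, -0.0, -0.002]
wrist_force: [-7.5, -2.0, 4.4]
width: 0.0
t: 27.38
position: [0.5712, -0.2418, 0.0328]
tool_rot: [-0.029, 1.0, -0.0, -0.002]
wrist_force: [-9.7, -3.9, 7.0]
width: -0.0002
t: 27.63
position: [0.5713, -0.2419, 0.0328]
tool_rot: [-0.029, 1.0, -0.001, -0.004]
wrist_force: [-20.6, -3.3, 14.5]
width: 0.0004
```

It stopped at the predicted home position with a steep force rise. One last firm nudge, then retreat and check numerically. My 12 views are used up.

```bash
python3 -m inch '{"delta_pos":[[-0.004,0,0],[-0.006,0,0],[-0.006,0,0],[-0.006,0,0]],"delta_rot":[[0,0,0],[0,0,0],[0,0,0],[0,0,0]]}'
python3 -m inch '{"delta_pos":[[0.04,0,0],[0.1,0,0],[0.15,0,0],[0.3,0,-0.2],[0.4,0,-0.4],[0.5,0,-0.5],[0.5,0.3,-0.6],[0.5,0.6,-0.6],[0.5,0.9,-0.6],[0.5,0.9,-0.6],[0.5,0.9,-0.6],[0.5,0.9,-0.6]],"delta_rot":[[0,0,0],[0,0,0],[0,0,0],[0,0,0],[0,0,0],[0,0,0],[0,0,0],[0,0,0],[0,0,0],[0,0,0],[0,0,0],[0,0,0]]}'
python3 - <<'E'
from h import *
from rig import env
show()
t=env.camera("top");np.savez("top9.npz",**t)
hsv=cv2.cvtColor(t["image"],cv2.COLOR_RGB2HSV)
v=cv2.inRange(hsv,(115,40,50),(150,255,255));w=v|cv2.inRange(hsv,(0,0,110),(180,75,255))|cv2.inRange(hsv,(18,150,100),(30,255,255))
f=lambda P:np.c_[(P[:,0]-.638)*.9983+(P[:,1]+.1675)*.0576,-(P[:,0]-.638)*.0576+(P[:,1]+.1675)*.9983]*1e3
for nm,m in(("violet",v),("all",w)):
    for k in cv2.findContours(m[140:250,330:450].copy(),0,2)[0]:
        if cv2.contourArea(k)>100:
            P=cv2.approxPolyDP(k,2.5,True)[:,0]+[330,140];print(nm,cv2.contourArea(k),P.tolist(),f(onz(t,P,.049)).round(0).tolist())
E
```

```text
t: 27.97
position: [0.5714, -0.2419, 0.0327]
tool_rot: [-0.029, 1.0, -0.001, -0.005]
wrist_force: [-34.1, -1.2, 23.9]
width: -0.0002
t: 28.97
position: [0.4152, -0.0151, 0.2068]
tool_rot: [-0.029, 1.0, 0.0, -0.0]
wrist_force: [0.9, 0.3, -0.1]
width: 0.0001
28.97 p [ 0.4152 -0.0151  0.2068] R [[-0.998, -0.058, -0.001], [-0.058, 0.998, 0.001], [0.001, 0.001, -1.0]] q [ 0.5   0.65 -0.93  2.04  0.72  0.82  0.77] F [ 0.9  0.3 -0.1] w 0.0001
violet 521.5 [[380, 176], [367, 178], [364, 210], [384, 208]] [[26.0, 7.0], [23.0, 38.0], [-54.0, 53.0], [-54.0, 5.0]]
violet 529.5 [[407, 174], [404, 206], [423, 205], [421, 173]] [[25.0, -59.0], [-53.0, -43.0], [-54.0, -88.0], [25.0, -93.0]]
violet 513.0 [[344, 167], [346, 196], [358, 198], [363, 166]] [[55.0, 91.0], [-17.0, 93.0], [-24.0, 64.0], [54.0, 45.0]]
violet 511.5 [[404, 162], [385, 163], [388, 195], [401, 193]] [[56.0, -55.0], [57.0, -9.0], [-23.0, -8.0], [-20.0, -39.0]]
all 108.5 [[360, 222], [361, 227], [374, 238], [386, 242]] [[-83.0, 65.0], [-95.0, 64.0], [-124.0, 36.0], [-136.0, 9.0]]
all 3850.5 [[421, 159], [342, 165], [346, 212], [425, 207]] [[60.0, -97.0], [61.0, 95.0], [-56.0, 96.0], [-59.0, -93.0]]
```

```bash
python3 -m inch '{"delta_pos":[[0,0,0],[0,0,0],[0,0,0],[0,0,0]],"delta_rot":[[0,0,0],[0,0,0],[0,0,0],[0,0,0]]}'; python3 -c "
from rig import env;print(env.sign_off())"
```

```text
t: 29.35
position: [0.4157, -0.0179, 0.2059]
tool_rot: [-0.028, 1.0, 0.0, -0.001]
wrist_force: [0.5, -0.6, 0.5]
width: -0.0001
the job is handed in; nothing more can be done
None
```

The job is handed in at t ≈ 29.4 s; no verdict was reported. The carton from the holder was laid label up on the green mat and let go. The loose carton then went into the slot next to the middle, and the carton from the mat went in along the -y wall. I pushed each one in until it stopped: the force rose to about 31–34 N with no further motion.

**Last checks (top camera):**
- The four labels line up front and back within about 2 mm.
- The cartons together make one outline from about 60 mm at the back to -56 to -59 mm at the front, so nothing stands past the open front at -61.
- The fingers were shut and clear of everything, with wrist force near zero.

**Not checked, or off:**
- I had used all 12 picture views, so I checked the final state only by numbers. I did not look at the bottles, jars and tin again, or separately check that each carton lies flat.
- The gripper's width reading was about 2 to 4 mm below the carton widths I expected when gripping the holder's carton. The camera views of the held carton agreed with the planned grasp points, so I went by those.
- Closing the fingers on the two lying cartons gave 22–26 N upward at the wrist, probably the fingertips briefly pressing on the counter and the mat. That is well under the wrist limit.

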